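# Reset the hand-trainer grips in reverse order

## Robot

A 6-joint arm with a two-finger parallel gripper is mounted at the origin on the work surface. World frame = base frame: x ahead of the robot, y to its left, z up, the work surface at z = 0. Lengths are in m, angles in rad, forces in N, time in s.
With the tool pointing down it reaches from about 0.4 to 0.925 m from the base axis. Payload 3.4 kg.
Tool frame: the origin (TCP) lies midway between the tips of the shut fingers; the grasp point (between the pads) lies 19 mm behind it; x points along the fingers, y is the direction in which the jaws open and shut, and the axes are right-handed (so a half turn about x gives the same grasp; the last joint's range is limited). The gripper opens to 85 mm and grips with 20 to 120 N. Pads are 22 mm wide; open, the fingers measure 114 mm over their backs; the gripper's body (76 mm by 85 mm) begins 54 mm behind the grasp point. The pads swing forward as they close: fully open they stand 13 mm farther back than shut.
Start: joints at [1.121, 0.307, 1.506, -0, 1.328, -0.073], TCP at [0.212, 0.535, 0.231] pointing down, gripper open.
Joint ranges: [-3.12, 3.12], [-1.05, 2.28], [0.14, 2.33], [-1.42, 4.57], [0.1, 2.73], [-2.68, 2.68]. Speed limits (rad/s): [2.57, 2.57, 3.14, 3.14, 3.14, 3.14].

## Interface

Orientations are given as a 3x3 rotation matrix whose columns are the frame's x, y, z axes.
In Python, from workcell import r gives the robot as it stands.
- The arm moves only by the tool drive_tool, never from a script. Its argument "targets" is a list of rows, each an object with "dp": the shift along the tool's x, y, z in mm, a list of three; "spin": the turn about the tool's x in rad; "grip": the gripper command: -1 is shut, 1 is fully open, values between are in proportion. In form: [{"dp": [x, y, z], "spin": spin, "grip": grip}, ...]. A call has 1 to 20 rows; each row shifts and turns the pose as measured when the row begins, along the tool's axes as they then stand; what a row does not reach is not made up. A row lasts 1/12 s, in which the tool goes at most 41.7 mm and 7.16 degrees, less where a joint would pass 70% of its speed; a pose out of reach is approached as far as the arm can. A call is refused whole if a number of a shift passes 41.7 or a number of a turn 0.125, either way. A call with a gripper value outside its range is refused whole. The fingers move at their own pace and stop on an object; "newtons" is the grip in N (left out, the last holds). Time passes only in rows, so rows that do not move let the fingers close. It gives the time, the measured TCP pose, the force and the opening at its end, in the units of the state.
- r.get_obs(): the state, without advancing time (a new reading comes with each control period).
- r.capture(name): name is "scene" or "top" or "wrist"; returns the picture (480x640x3 uint8, red, green, blue); there is no depth.
- r.camera_model(name): a dict with "vertical_fov" (degrees; the focal length in pixels is half the picture's height over the tangent of half this angle, whatever the lens; pixels are square), "cx", "cy" (the principal point, pixels), "camera_from_world" (4x4, takes a point from world to camera coordinates). Camera axes: x right, y up, looking along -z (the intrinsics and any distortion apply to the point x, -y, -z); pixel columns grow to the right and rows downward; lengths in m; the calibration is good to about 2 mm. A picture is of the moment at which its call begins: read the wrist's pose just before it. camera_model takes no time and is no camera call; for the wrist camera it gives the pose at the moment of the call.
- r.hand_in(): hands the job in, once; it reports no verdict.
The state is a dict: "t": time; "q": joint angles; "joint_velocities": joint speeds; "joint_efforts": joint torques, N m; "tool_pos": TCP position; "tool_rot": TCP orientation; "force": force on the tool from outside, world axes, zero at the start; "ft_torque": the same for the moment, N m; "opening": finger opening in m.
Only numpy, scipy, OpenCV 4.12 (cv2) and the standard library are available. Lean on these libraries where they do the work, as an engineer would, in place of code of your own. Each camera call takes 0.05 s, during which the arm holds its last target.

## Task

Set up the hand-training grips for the return exercise: move all four from the full rack into the empty steel rack in reverse order, so that the grip that stood leftmost (seen from the robot) ends up rightmost, the second from the left second from the right, and so on. Each must stand upright on the floor of its own compartment, let go and at rest; do not tip any of them over on the way.

Things in the scene. Friction and masses are not known exactly. Their poses are not given: they have to be found in the camera images.
- ball_mid (a point): Hand grip with a white ball: a steel foot disc 42 mm across and 10 mm thick, a 22 mm thick steel stem and a white plastic ball 50 mm across on top; 78 mm high overall, about 0.13 kg. The point is on its axis half-way up, 39 mm above its underside; the ball's centre is 14 mm higher. Round about its axis. Its z axis points up; in its rack it stands on a floor 16 mm above the table.
- post_mid (a point): Hand grip like a plain post: a steel foot disc 42 mm across and 10 mm thick with an upright white plastic cylinder 34 mm across on it; 94 mm high overall, about 0.15 kg. The point is on its axis half-way up, 47 mm above its underside. Round about its axis. Its z axis points up; in its rack it stands on a floor 16 mm above the table.
- tbar_mid (a point): T-shaped hand grip: a steel foot disc 42 mm across and 10 mm thick, a 22 mm thick steel stem and a level white plastic crossbar, 22 mm thick and 62 mm long, on top; 74 mm high overall, about 0.13 kg. The point is on its axis half-way up, 37 mm above its underside; the crossbar's centre line is 26 mm higher and runs along y. Its z axis points up; in its rack it stands on a floor 16 mm above the table.
- key_mid (a point): Key-pinch hand grip: a steel foot disc 42 mm across and 10 mm thick, a 22 mm thick steel stem and an upright flat white plastic plate, 10 mm thick (along x), 40 mm wide (along y) and 40 mm high, on top; 72 mm high overall, about 0.11 kg. The point is on its axis half-way up, 36 mm above its underside; the plate's centre is 16 mm higher. Its z axis points up; in its rack it stands on a floor 16 mm above the table.
- full_rack: The full rack: fixed plywood board, 86 mm by 312 mm (along its y) and 12 mm thick, that carries four grey cups in a row, 72 mm apart, at y = 108, 36, -36 and -108 mm. Its origin is the centre of its underside on the table; x points away from the robot, y to the robot's left (within about 12 degrees), z up. It may be the nearer or the farther of the two racks.
- empty_rack: The empty rack: fixed steel tray on a black plinth, 80 mm by 300 mm (along its y), with four compartments in a row, 72 mm apart, centred at x = 0, y = 108, 36, -36 and -108 mm. Each compartment is 62 mm (x) by 66 mm (y) inside; its floor is 16 mm above the table and the rims and dividers (6 mm thick) reach 26 mm above the table. Its origin is the centre of its underside on the table; x points away from the robot, y to the robot's left (within about 12 degrees), z up.
- cup_ball: The square grey plastic cup on the full rack in which the ball grip stands at the start: 70 mm square outside, walls 4 mm thick, fixed. Its origin is the centre of its underside, 12 mm above the table; its floor is 16 mm and its rim 26 mm above the table. Axes parallel to the full rack's. It shows the grip's place in the row.
- cup_post: The square grey plastic cup on the full rack in which the post grip stands at the start: 70 mm square outside, walls 4 mm thick, fixed. Its origin is the centre of its underside, 12 mm above the table; its floor is 16 mm and its rim 26 mm above the table. Axes parallel to the full rack's. It shows the grip's place in the row.
- cup_tbar: The square grey plastic cup on the full rack in which the T-shaped grip stands at the start: 70 mm square outside, walls 4 mm thick, fixed. Its origin is the centre of its underside, 12 mm above the table; its floor is 16 mm and its rim 26 mm above the table. Axes parallel to the full rack's. It shows the grip's place in the row.
- cup_key: The square grey plastic cup on the full rack in which the key-pinch grip stands at the start: 70 mm square outside, walls 4 mm thick, fixed. Its origin is the centre of its underside, 12 mm above the table; its floor is 16 mm and its rim 26 mm above the table. Axes parallel to the full rack's. It shows the grip's place in the row.
Mind the look-alikes: they are no part of the job. Leave any green look-alike of the part that bears tbar_mid alone.

How it is judged:
At the end, for the whole second after the job is handed in: Each grip stands in the steel rack's compartment that mirrors its starting cup (y in the steel rack = minus the cup's y in the full rack, within 16 mm; x within 14 mm), on the floor (height within 4 mm), upright within 0.1 rad, released and at rest (below 0.02 m/s) (x of ball_mid in the frame of empty_rack between -0.014 and 0.014 m and z of ball_mid in the frame of empty_rack between 0.051 and 0.059 m and angle between each of ball_mid, post_mid, tbar_mid, key_mid's own z axis and vertical below 0.1 rad and linear speed of each of ball, post, tbar, key below 0.02 m/s and ((y of cup_ball in the frame of full_rack between 0.098 and 0.118 m and y of ball_mid in the frame of empty_rack between -0.124 and -0.092 m) or (y of cup_ball in the frame of full_rack between 0.026 and 0.046 m and y of ball_mid in the frame of empty_rack between -0.052 and -0.02 m) or (y of cup_ball in the frame of full_rack between -0.046 and -0.026 m and y of ball_mid in the frame of empty_rack between 0.02 and 0.052 m) or (y of cup_ball in the frame of full_rack between -0.118 and -0.098 m and y of ball_mid in the frame of empty_rack between 0.092 and 0.124 m)) and x of post_mid in the frame of empty_rack between -0.014 and 0.014 m and z of post_mid in the frame of empty_rack between 0.059 and 0.067 m and ((y of cup_post in the frame of full_rack between 0.098 and 0.118 m and y of post_mid in the frame of empty_rack between -0.124 and -0.092 m) or (y of cup_post in the frame of full_rack between 0.026 and 0.046 m and y of post_mid in the frame of empty_rack between -0.052 and -0.02 m) or (y of cup_post in the frame of full_rack between -0.046 and -0.026 m and y of post_mid in the frame of empty_rack between 0.02 and 0.052 m) or (y of cup_post in the frame of full_rack between -0.118 and -0.098 m and y of post_mid in the frame of empty_rack between 0.092 and 0.124 m)) and x of tbar_mid in the frame of empty_rack between -0.014 and 0.014 m and z of tbar_mid in the frame of empty_rack between 0.049 and 0.057 m and ((y of cup_tbar in the frame of full_rack between 0.098 and 0.118 m and y of tbar_mid in the frame of empty_rack between -0.124 and -0.092 m) or (y of cup_tbar in the frame of full_rack between 0.026 and 0.046 m and y of tbar_mid in the frame of empty_rack between -0.052 and -0.02 m) or (y of cup_tbar in the frame of full_rack between -0.046 and -0.026 m and y of tbar_mid in the frame of empty_rack between 0.02 and 0.052 m) or (y of cup_tbar in the frame of full_rack between -0.118 and -0.098 m and y of tbar_mid in the frame of empty_rack between 0.092 and 0.124 m)) and x of key_mid in the frame of empty_rack between -0.014 and 0.014 m and z of key_mid in the frame of empty_rack between 0.048 and 0.056 m and ((y of cup_key in the frame of full_rack between 0.098 and 0.118 m and y of key_mid in the frame of empty_rack between -0.124 and -0.092 m) or (y of cup_key in the frame of full_rack between 0.026 and 0.046 m and y of key_mid in the frame of empty_rack between -0.052 and -0.02 m) or (y of cup_key in the frame of full_rack between -0.046 and -0.026 m and y of key_mid in the frame of empty_rack between 0.02 and 0.052 m) or (y of cup_key in the frame of full_rack between -0.118 and -0.098 m and y of key_mid in the frame of empty_rack between 0.092 and 0.124 m))); the robot touches nothing.
It fails at once if the ball grip is tipped over (45 degrees) (angle between ball_mid's own z axis and vertical above 0.785 rad).
It fails at once if the post grip is tipped over (45 degrees) (angle between post_mid's own z axis and vertical above 0.785 rad).
It fails at once if the tbar grip is tipped over (45 degrees) (angle between tbar_mid's own z axis and vertical above 0.785 rad).
It fails at once if the key grip is tipped over (45 degrees) (angle between key_mid's own z axis and vertical above 0.785 rad).
It also fails if it takes over 96 s, if anything falls off the work surface, if the arm or the gripper's body presses on something with over 40 N, if the wrist force passes 120 N, or if a joint passes its speed limit or range.

## Working session

There is one attempt and no reset: what is moved stays moved. The work goes in short steps, Python scripts to look and compute and a tool call to move; the robot and the scene stay as the last step left them, time stands still between calls to the robot, and variables do not carry over. Pictures are saved under pics/ and viewed, and the job is handed in when it is done.

Besides the shell and the picture viewer there is one more tool, called after ">>>" by a JSON object that holds its "op" and its "data", one argument or row to a line. drive_tool: Moves the arm, as the interface text tells. Its arguments: {"type":"object","properties":{"targets":{"type":"array","items":{"type":"object","properties":{"dp":{"type":"array","items":{"type":"number"}},"spin":{"type":"number"},"grip":{"type":"number"}}}},"newtons":{"type":"number"}},"required":["targets"]}

```bash
ls; mkdir -p pics; python3 - <<'E'
from workcell import r
import cv2
o=r.get_obs();print(o)
for n in("scene","top","wrist"):
    m=r.camera_model(n);print(n,m)
    im=r.capture(n);cv2.imwrite(f"pics/{n}0.png",im[:,:,::-1])
E
```

```text
pics
{'t': 0.0, 'q': array([ 1.12049174e+00,  3.07587257e-01,  1.50768994e+00,  2.40190111e-07,
        1.32838558e+00, -7.34922573e-02]), 'joint_velocities': array([-1.68662638e-03, -1.50280618e-03,  1.17574266e-03, -9.58280644e-05,
       -4.01619207e-04, -9.56399939e-05]), 'joint_efforts': array([ 1.81072683e-03, -4.57558894e+01, -2.51923084e+01, -4.38098266e-05,
        1.32750120e-02, -3.38346831e-05]), 'tool_pos': array([0.21128822, 0.53401817, 0.23036663]), 'tool_rot': array([[-9.01206664e-04,  3.67957437e-01,  9.29842198e-01],
       [-1.86365394e-03,  9.29840342e-01, -3.67958509e-01],
       [-9.99997857e-01, -2.06451073e-03, -1.52232986e-04]]), 'force': array([ 0.94629437, -0.3546052 , -0.3078111 ]), 'ft_torque': array([0.00590904, 0.04622898, 0.0367197 ]), 'opening': 0.08560075107269073}
scene {'vertical_fov': 54.366454604326314, 'cx': 319.87149721570137, 'cy': 242.9524850056947, 'camera_from_world': array([[-0.50258181,  0.86452382,  0.00317763,  0.29622607],
       [-0.44623036, -0.26255591,  0.85553659,  0.18943665],
       [ 0.74046606,  0.42855918,  0.5177326 , -1.117
[... 184 characters left out ...]
 array([[-5.71529784e-03, -9.99983358e-01,  7.87335396e-04,
        -2.39169618e-02],
       [ 9.92988314e-01, -5.58234778e-03,  1.18080675e-01,
        -6.00896177e-01],
       [-1.18074315e-01,  1.45668107e-03,  9.93003693e-01,
        -6.90015423e-01],
       [ 0.00000000e+00,  0.00000000e+00,  0.00000000e+00,
         1.00000000e+00]])}
wrist {'vertical_fov': 60.90335449714915, 'cx': 314.6767449056676, 'cy': 241.267280674793, 'camera_from_world': array([[ 0.36808794,  0.92978987, -0.00143403, -0.57573906],
       [-0.88927266,  0.3515967 , -0.29253018,  0.03857559],
       [-0.2714874 ,  0.10895207,  0.95625522, -0.37931791],
       [ 0.        ,  0.        ,  0.        ,  1.        ]])}
```

View pics/scene0.png

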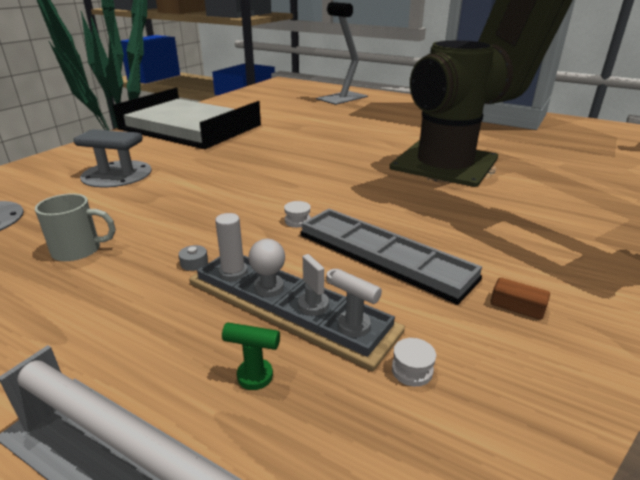

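View pics/top0.png

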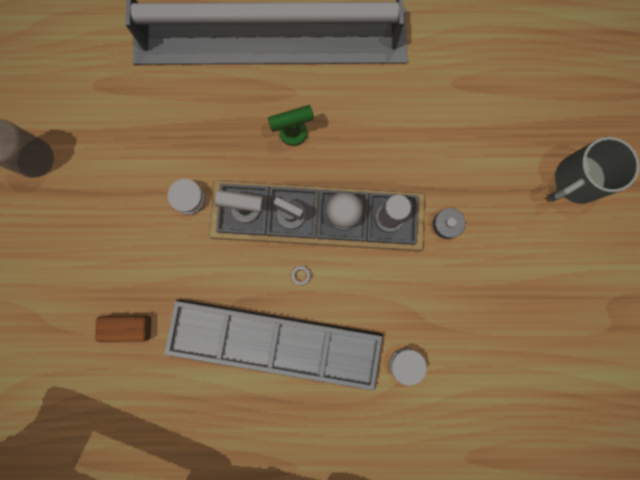

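View pics/wrist0.png

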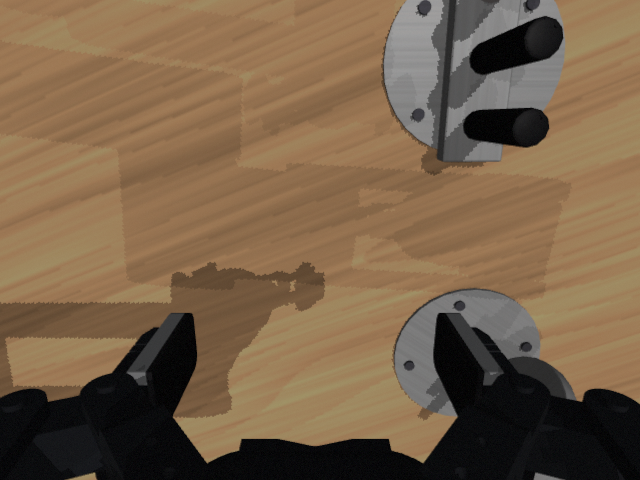

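The top view (up is +x, left is +y) shows the row from the left as T-bar (238,200), key plate (289,207), ball (345,210) and post (398,208). The plywood rack is the farther one. The empty steel rack is nearer, centred about (275,345). The green T at (292,125) is the look-alike and I'll leave it alone. Next I'll measure.

```bash
cat > h.py <<'E'
import numpy as np, cv2
from workcell import r
def K(n):
    m=r.camera_model(n); f=240/np.tan(np.radians(m["vertical_fov"]/2)); return f,m["cx"],m["cy"],np.array(m["camera_from_world"])
def ray(n,uv,z,cam=None):
    f,cx,cy,T=cam or K(n); R=T[:3,:3];c=-R.T@T[:3,3]
    uv=np.atleast_2d(np.asarray(uv,float))
    d=np.c_[(uv[:,0]-cx)/f,-(uv[:,1]-cy)/f,-np.ones(len(uv))]@R
    return c+d*((z-c[2])/d[:,2])[:,None]
def proj(n,P,cam=None):
    f,cx,cy,T=cam or K(n); P=np.atleast_2d(P)@T[:3,:3].T+T[:3,3]
    return np.c_[cx+f*P[:,0]/-P[:,2],cy+f*P[:,1]/P[:,2]]
def st():
    o=r.get_obs();R=o["tool_rot"]
    print("t %.2f pos"%o["t"],np.round(o["tool_pos"]*1e3,1),"yaw(y-axis) %.3f"%np.arctan2(R[1,1],R[0,1]),"open %.1f"%(o["opening"]*1e3),"F",np.round(o["force"],1))
    return o
E
python3 - <<'E'
from h import *
im=cv2.imread("pics/top0.png")
c=im[160:400,150:450]
cv2.imwrite("pics/crop1.png",cv2.resize(c[:130],None,fx=2.66,fy=2.66,interpolation=cv2.INTER_CUBIC))
cv2.imwrite("pics/crop2.png",cv2.resize(c[130:],None,fx=2.66,fy=2.66,interpolation=cv2.INTER_CUBIC))
hsv=cv2.cvtColor(im,cv2.COLOR_BGR2HSV)
low=((hsv[...,1]<60)).astype(np.uint8)
n,l,s,ce=cv2.connectedComponentsWithStats(low)
for i in range(1,n):
    if s[i,4]>200: print(i,s[i],ce[i].round(1))
i=l[345,250]
for p in [(345,250),(195,240)]:
    i=l[p]
    cn,_=cv2.findContours((l==i).astype(np.uint8),cv2.RETR_EXTERNAL,cv2.CHAIN_APPROX_NONE)
    b=cv2.minAreaRect(cn[0]);print(p,b,cv2.boxPoints(b).round(1).tolist())
    for z in (0.0,0.026): print(z,ray("top",cv2.boxPoints(b),z).round(4).tolist(), ray("top",[b[0]],z).round(4))
E
```

```text
1 [  125     0   282    64 16859] [267.5  32.4]
4 [ 550  137   89   66 3984] [596.6 170.7]
15 [ 168  179   37   36 1008] [185.8 196.2]
16 [ 215  184  203   60 9710] [316.8 213.4]
17 [434 208  31  30 739] [449.  222.9]
19 [  165   301   218    89 11843] [274.  344.6]
20 [ 390  349   37   36 1052] [407.8 366.3]
(345, 250) ((273.67193603515625, 344.49273681640625), (212.72669982910156, 56.090797424316406), 9.688786506652832) [[164.10000610351562, 354.20001220703125], [173.5, 298.8999938964844], [383.20001220703125, 334.70001220703125], [373.79998779296875, 390.0]]
0.0 [[0.4369, 0.2014, 0.0], [0.5156, 0.1901, 0.0], [0.4626, -0.1134, 0.0], [0.3852, -0.0985, 0.0]] [[0.4497 0.0444 0.    ]]
0.026 [[0.4396, 0.1936, 0.026], [0.5155, 0.1826, 0.026], [0.4644, -0.1104, 0.026], [0.3897, -0.096, 0.026]] [[0.452  0.0419 0.026 ]]
(195, 240) ((315.7506408691406, 213.3507080078125), (203.34751892089844, 48.66968536376953), 3.4566190242767334) [[212.8000030517578, 231.5], [215.6999969482422, 182.89999389648438], [418.70001220703125, 195.1999969482422], [415.79998779296875, 243.8000030517578]]
0.0 [[0.614, 0.135, 0.0], [0.687, 0.1321, 0.0], [0.6667, -0.1702, 0.0], [0.5941, -0.1638, 0.0]] [[ 0.6402 -0.0169  0.    ]]
0.026 [[0.6106, 0.1295, 0.026], [0.6811, 0.1266, 0.026], [0.6615, -0.1652, 0.026], [0.5914, -0.1591, 0.026]] [[ 0.6359 -0.0172  0.026 ]]
```

View pics/crop1.png

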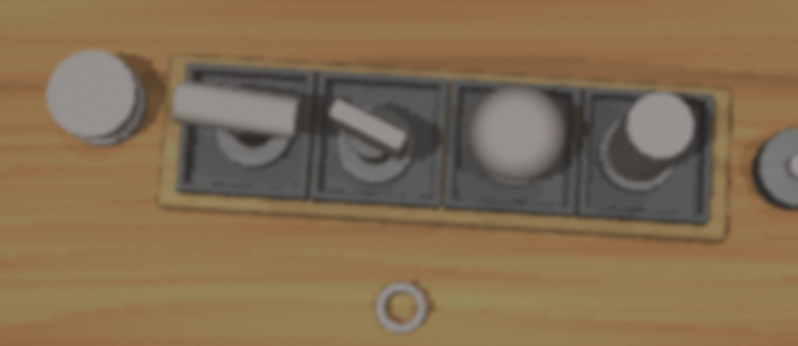

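View pics/crop2.png

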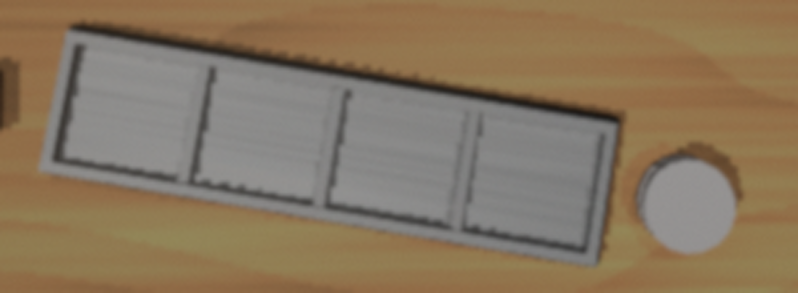

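```bash
python3 - <<'E'
from h import *
im=cv2.imread("pics/top0.png")
hsv=cv2.cvtColor(im,cv2.COLOR_BGR2HSV)
m=((hsv[...,1]<60)&(hsv[...,2]>95)).astype(np.uint8)
m2=np.zeros_like(m); m2[295:395,160:386]=m[295:395,160:386]
cn,_=cv2.findContours(m2,cv2.RETR_EXTERNAL,cv2.CHAIN_APPROX_NONE)
c=max(cn,key=cv2.contourArea); b=cv2.minAreaRect(c); bp=cv2.boxPoints(b)
P=ray("top",bp,0.026); print(b,bp.round(1).tolist()); print(P.round(4).tolist(),"c",P.mean(0).round(4), np.linalg.norm(np.diff(P,axis=0),axis=1))
# fit using world rect
W=ray("top",c[:,0],0.026)[:,:2]*1000
print("world rect",cv2.minAreaRect(W.astype(np.float32)))
# grips: bright pixels
for th in (105,115,125):
  w=((hsv[...,1]<60)&(hsv[...,2]>th)).astype(np.uint8)
  w2=np.zeros_like(w);w2[184:246,208:425]=w[184:246,208:425]
  n,l,s,ce=cv2.connectedComponentsWithStats(w2)
  print(th,[(s[i].tolist(),ce[i].round(1).tolist()) for i in range(1,n) if s[i,4]>60])
v=(hsv[...,2]*1); print("vals ball",v[205,345],"post top",v[208,398],"tbar",v[201,238],"cup",v[230,330],"foot", v[215,283],v[222,290],"steel",v[345,250])
# wood rack
wd=im[180:250,205:430]
cv2.imwrite("pics/v.png",cv2.resize(cv2.normalize(v[180:250,205:430],None,0,255,cv2.NORM_MINMAX),None,fx=3.5,fy=3.5,interpolation=cv2.INTER_NEAREST))
E
```

```text
((273.477783203125, 345.2961730957031), (212.58462524414062, 54.49082946777344), 9.727578163146973) [[164.10000610351562, 354.20001220703125], [173.3000030517578, 300.5], [382.79998779296875, 336.3999938964844], [373.6000061035156, 390.1000061035156]]
[[0.4396, 0.1935, 0.026], [0.5134, 0.1829, 0.026], [0.4621, -0.1098, 0.026], [0.3896, -0.0958, 0.026]] c [0.4512 0.0427 0.026 ] [0.07451645 0.29717503 0.07392361]
world rect ((451.07684326171875, 42.62586975097656), (293.9988098144531, 74.38990783691406), 80.06864929199219)
105 [([215, 190, 47, 21, 653], [237.7, 200.4]), ([328, 193, 32, 33, 837], [343.5, 209.2]), ([386, 194, 25, 26, 503], [397.8, 206.5]), ([274, 197, 29, 19, 217], [288.1, 206.3]), ([232, 210, 25, 12, 150], [243.4, 216.1]), ([277, 212, 26, 16, 145], [287.7, 221.9])]
115 [([215, 190, 46, 21, 605], [237.5, 200.2]), ([329, 194, 30, 31, 744], [343.5, 209.1]), ([386, 194, 25, 25, 474], [397.8, 206.4]), ([274, 198, 28, 18, 200], [287.8, 206.3]), ([233, 211, 23, 10, 84], [243.8, 216.5])]
125 [([215, 191, 46, 19, 553], [237.4, 200.3]), ([330, 195, 28, 29, 640], [343.4, 209.0]), ([386, 194, 24, 25, 454], [397.8, 206.5]), ([275, 198, 27, 17, 178], [287.8, 206.1])]
vals ball 149 post top 149 tbar 149 cup 84 foot 107 101 steel 139
```

View pics/v.png

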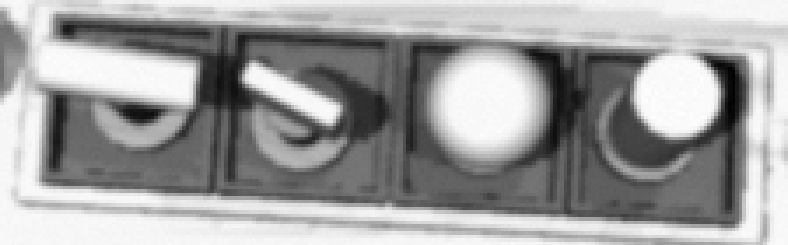

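```bash
python3 - <<'E'
from h import *
im=cv2.imread("pics/top0.png")
hsv=cv2.cvtColor(im,cv2.COLOR_BGR2HSV)
w=((hsv[...,1]<60)&(hsv[...,2]>118)).astype(np.uint8)
w2=np.zeros_like(w);w2[184:246,208:425]=w[184:246,208:425]
n,l,s,ce=cv2.connectedComponentsWithStats(w2)
names={}
for i in range(1,n):
    if s[i,4]<150: continue
    u=ce[i][0]; nm,z=("tbar",.079) if u<260 else ("key",.088) if u<310 else ("ball",.069) if u<370 else ("post",.110)
    px=np.argwhere(l==i)[:,::-1]
    P=ray("top",px,z)[:,:2]; C=P.mean(0); ev,V=np.linalg.eigh(np.cov(P.T))
    d=V[:,1]; a=np.degrees(np.arctan2(d[1],d[0]))
    print(nm,C.round(4),"long axis deg %.1f"%(a%180),"rect",cv2.minAreaRect((P*1000).astype(np.float32)))
# full rack fit: yellow wood rect in v from crop: corner estimate
Y=np.array([[205+38/3.5,180+5/3.5],[205+768/3.5,180+47/3.5],[205+762/3.5,180+240/3.5],[205+18/3.5,180+202/3.5]])
P=ray("top",Y,.012);print(P.round(4).tolist(),P.mean(0).round(4))
c=P.mean(0)[:2]; yd=(P[0]+P[3]-P[1]-P[2])[:2];yd/=np.linalg.norm(yd);print("ydir",yd,np.degrees(np.arctan2(-yd[0],yd[1])))
for k in (108,36,-36,-108): print(k,(c+yd*k/1000).round(4))
c=np.array([.4511,.0426]);t=np.radians(80.07);yd=np.array([np.cos(t),np.sin(t)])
for k in (108,36,-36,-108): print("steel",k,(c+yd*k/1000).round(4))
E
```

```text
tbar [0.6455 0.0863] long axis deg 80.4 rect ((645.4627685546875, 86.35665893554688), (61.29557800292969, 18.317216873168945), 79.36882781982422)
ball [ 0.6345 -0.0551] long axis deg 160.7 rect ((634.3037109375, -54.84017562866211), (39.25410461425781, 40.45298767089844), 44.78976058959961)
post [ 0.6304 -0.1222] long axis deg 1.2 rect ((630.283203125, -122.55802917480469), (29.550846099853516, 30.12531280517578), 44.47419357299805)
key [0.6351 0.0183] long axis deg 61.9 rect ((635.3878784179688, 18.508792877197266), (37.8177604675293, 8.868727684020996), 62.90081024169922)
[[0.6865, 0.1294, 0.012], [0.6669, -0.1763, 0.012], [0.5858, -0.1715, 0.012], [0.6034, 0.1361, 0.012]] [ 0.6357 -0.0206  0.012 ]
ydir [0.06046683 0.99817021] -3.4666087867099726
108 [0.6422 0.0872]
36 [0.6378 0.0154]
-36 [ 0.6335 -0.0565]
-108 [ 0.6291 -0.1284]
steel 108 [0.4697 0.149 ]
steel 36 [0.4573 0.0781]
steel -36 [0.4449 0.0071]
steel -108 [ 0.4325 -0.0638]
```

>>> {"op": "drive_tool", "data": {
  "targets": [
    {"dp": [0,0,0],"spin": 0.124,"grip": 1},
    {"dp": [0,0,0],"spin": 0.124,"grip": 1},
    {"dp": [0,0,0],"spin": 0.124,"grip": 1},
    {"dp": [0,0,0],"spin": 0.124,"grip": 1},
    {"dp": [0,0,0],"spin": 0.124,"grip": 1},
    {"dp": [0,0,0],"spin": 0.124,"grip": 1},
    {"dp": [0,0,0],"spin": 0.124,"grip": 1},
    {"dp": [0,0,0],"spin": 0.124,"grip": 1},
    {"dp": [0,0,0],"spin": 0.124,"grip": 1},
    {"dp": [0,0,0],"spin": 0.124,"grip": 1},
    {"dp": [0,0,0],"spin": 0.124,"grip": 1}
  ],
  "newtons": 40
}}

```text
t: 1.07
tool_pos: [0.2098, 0.531, 0.2259]
tool_rot: [[-0.005, 0.983, -0.185], [-0.01, -0.185, -0.983], [-1.0, -0.003, 0.011]]
force: [-1.0, -0.9, -0.4]
opening: 0.0855
```

```bash
cat >> h.py <<'E'
def to(x,y,z,yawdeg):
    o=st();R=o["tool_rot"];d=R.T@(np.array([x,y,z])-o["tool_pos"])*1e3
    yaw=np.arctan2(R[1,1],R[0,1]); s=-(np.radians(yawdeg)-yaw)
    s=(s+np.pi)%(2*np.pi)-np.pi
    print("dp mm",d.round(1),"spin %.3f"%s,"tilt",R[:2,0].round(4),"q",o["q"].round(2))
E
python3 -c "
from h import *
to(.6455,.0863,.2,-9.9)"
```

```text
t 1.07 pos [209.8 531.  225.9] yaw(y-axis) -0.186 open 85.5 F [-1.  -0.9 -0.4]
dp mm [ 28.3 510.5 356.2] spin -0.013 tilt [-0.005  -0.0104] q [ 1.12  0.31  1.51 -0.    1.33  1.31]
```

>>> {"op": "drive_tool", "data": {
  "targets": [
    {"dp": [0,33,23],"spin": 0,"grip": 1},
    {"dp": [0,33,23],"spin": 0,"grip": 1},
    {"dp": [0,33,23],"spin": 0,"grip": 1},
    {"dp": [0,33,23],"spin": 0,"grip": 1},
    {"dp": [0,33,23],"spin": 0,"grip": 1},
    {"dp": [0,33,23],"spin": 0,"grip": 1},
    {"dp": [0,33,23],"spin": 0,"grip": 1},
    {"dp": [0,33,23],"spin": 0,"grip": 1},
    {"dp": [0,33,23],"spin": 0,"grip": 1},
    {"dp": [0,33,23],"spin": 0,"grip": 1},
    {"dp": [0,33,23],"spin": 0,"grip": 1},
    {"dp": [0,33,23],"spin": 0,"grip": 1},
    {"dp": [0,33,23],"spin": 0,"grip": 1},
    {"dp": [0,33,23],"spin": 0,"grip": 1}
  ]
}}

```text
t: 2.23
tool_pos: [0.6094, 0.1193, 0.2218]
tool_rot: [[-0.013, 0.984, -0.177], [-0.008, -0.177, -0.984], [-1.0, -0.011, 0.01]]
force: [0.3, 1.1, -0.0]
opening: 0.0852
```

```bash
python3 -c "
from h import *
to(.6455,.0863,.16,-9.9)"
```

```text
t 2.23 pos [609.4 119.3 221.8] yaw(y-axis) -0.178 open 85.2 F [ 0.3  1.1 -0. ]
dp mm [61.6 42.  25.5] spin -0.005 tilt [-0.0126 -0.0082] q [ 0.13  0.38  1.41 -0.01  1.36  0.31]
```

>>> {"op": "drive_tool", "data": {
  "targets": [
    {"dp": [20,14,8.5],"spin": 0,"grip": 1},
    {"dp": [20,14,8.5],"spin": 0,"grip": 1},
    {"dp": [20,14,8.5],"spin": 0,"grip": 1},
    {"dp": [0,0,0],"spin": 0,"grip": 1}
  ]
}}

```text
t: 2.57
tool_pos: [0.6557, 0.0753, 0.1597]
tool_rot: [[-0.005, 0.982, -0.187], [-0.011, -0.187, -0.982], [-1.0, -0.003, 0.011]]
force: [-0.8, 0.3, -0.9]
opening: 0.0852
```

```bash
python3 -c "
from h import *
to(.6455,.0863,.058,-9.9)
cam=K('wrist')
print(proj('wrist',[[.6455,.0863,.090],[.6455,.0863,.079],[.6351,.0183,.088],[.6345,-.0551,.069]],cam))
im=r.capture('wrist');cv2.imwrite('pics/w1.png',im[:,:,::-1])"
```

```text
t 2.57 pos [655.7  75.3 159.7] yaw(y-axis) -0.188 open 85.2 F [-0.8  0.3 -0.9]
dp mm [101.6 -11.8 -10.1] spin -0.015 tilt [-0.0047 -0.0108] q [ 0.06  0.48  1.41 -0.01  1.26  0.25]
[[291.0841022  243.96241625]
 [292.20867805 237.9851031 ]
 [297.42833575 351.70174114]
 [318.71622421 426.42445643]]
```

View pics/w1.png

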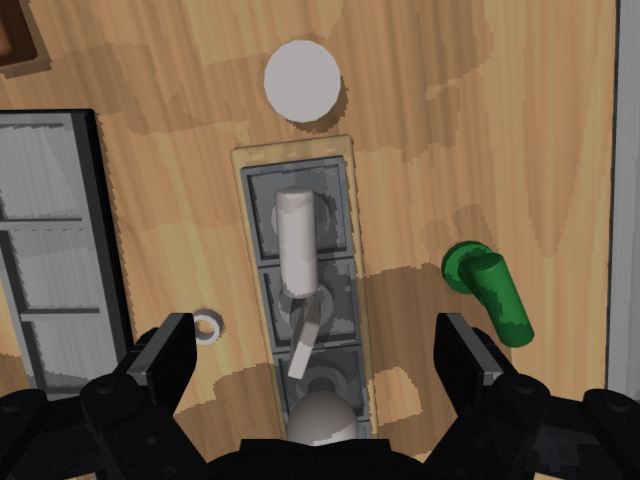

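>>> {"op": "drive_tool", "data": {
  "targets": [
    {"dp": [10,-8,-7],"spin": -0.015,"grip": 1},
    {"dp": [20,-2,-2],"spin": 0,"grip": 1},
    {"dp": [20,0,0],"spin": 0,"grip": 1},
    {"dp": [15,0,0],"spin": 0,"grip": 1},
    {"dp": [8,0,0],"spin": 0,"grip": 1},
    {"dp": [0,0,0],"spin": 0,"grip": 1}
  ]
}}

```text
t: 3.12
tool_pos: [0.6462, 0.091, 0.0914]
tool_rot: [[0.0, 0.985, -0.17], [-0.007, -0.17, -0.985], [-1.0, 0.002, 0.007]]
force: [-0.5, -0.4, 0.5]
opening: 0.0854
```

```bash
python3 -c "
from h import *
to(.6465,.0863,.058,-9.9)
"
```

```text
t 3.12 pos [646.2  91.   91.4] yaw(y-axis) -0.171 open 85.4 F [-0.5 -0.4  0.5]
dp mm [33.4  1.   4.3] spin 0.002 tilt [ 0.0004 -0.0067] q [ 0.08  0.53  1.51 -0.01  1.1   0.25]
```

>>> {"op": "drive_tool", "data": {
  "targets": [
    {"dp": [12,0,2],"spin": 0,"grip": 1},
    {"dp": [12,0,2],"spin": 0,"grip": 1},
    {"dp": [7,0,0],"spin": 0,"grip": 1},
    {"dp": [1,0,0],"spin": 0,"grip": 1}
  ]
}}

```text
t: 3.45
tool_pos: [0.6471, 0.0883, 0.0607]
tool_rot: [[0.006, 0.986, -0.168], [-0.006, -0.168, -0.986], [-1.0, 0.007, 0.005]]
force: [-0.9, 0.1, -1.3]
opening: 0.0854
```

```bash
python3 -c "
from h import *
to(.6465,.0863,.058,-9.9)
"
```

```text
t 3.45 pos [647.1  88.3  60.7] yaw(y-axis) -0.169 open 85.4 F [-0.9  0.1 -1.3]
dp mm [ 2.7 -0.3  2. ] spin 0.004 tilt [ 0.0062 -0.0059] q [ 0.07  0.57  1.54 -0.01  1.03  0.25]
```

Well placed, so I'll close gradually.

>>> {"op": "drive_tool", "data": {
  "targets": [
    {"dp": [1,0,1],"spin": 0,"grip": -0.3},
    {"dp": [0,0,0],"spin": 0,"grip": -0.4},
    {"dp": [0,0,0],"spin": 0,"grip": -0.6},
    {"dp": [0,0,0],"spin": 0,"grip": -1},
    {"dp": [0,0,0],"spin": 0,"grip": -1},
    {"dp": [0,0,0],"spin": 0,"grip": -1},
    {"dp": [0,0,0],"spin": 0,"grip": -1}
  ],
  "newtons": 40
}}

```text
t: 4.03
tool_pos: [0.648, 0.0868, 0.0605]
tool_rot: [[0.008, 0.986, -0.169], [-0.006, -0.169, -0.986], [-1.0, 0.009, 0.004]]
force: [0.6, -0.1, -1.7]
opening: 0.0209
```

```bash
python3 -c "
from h import *
to(.6465,.0863,.058,-9.9)
"
```

```text
t 4.03 pos [648.   86.8  60.5] yaw(y-axis) -0.170 open 20.9 F [ 0.6 -0.1 -1.7]
dp mm [ 2.5 -1.4  0.7] spin 0.003 tilt [ 0.0079 -0.0056] q [ 0.07  0.57  1.54 -0.01  1.03  0.25]
```

>>> {"op": "drive_tool", "data": {
  "targets": [
    {"dp": [-10,0,0],"spin": 0,"grip": -1},
    {"dp": [-20,0,0],"spin": 0,"grip": -1},
    {"dp": [-25,0,0],"spin": 0,"grip": -1},
    {"dp": [-25,0,0],"spin": 0,"grip": -1},
    {"dp": [-20,0,0],"spin": 0,"grip": -1},
    {"dp": [-10,0,0],"spin": 0,"grip": -1}
  ]
}}

```text
t: 4.53
tool_pos: [0.6434, 0.0872, 0.1727]
tool_rot: [[-0.003, 0.986, -0.169], [-0.006, -0.169, -0.986], [-1.0, -0.002, 0.007]]
force: [-0.4, -0.3, -1.4]
opening: 0.0209
```

```bash
python3 -c "
from h import *
to(.4325,-.0638,.175,-9.9)
im=r.capture('scene');cv2.imwrite('pics/s1.png',im[150:450,100:500,::-1])"
```

```text
t 4.53 pos [643.4  87.2 172.7] yaw(y-axis) -0.170 open 20.9 F [-0.4 -0.3 -1.4]
dp mm [  -0.7 -182.3  184.5] spin 0.003 tilt [-0.0032 -0.0065] q [ 0.07  0.46  1.42 -0.01  1.27  0.25]
```

View pics/s1.png

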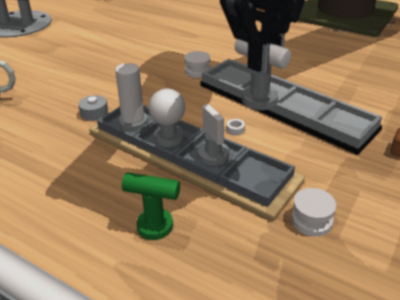

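The T-bar is held upright and its cup is empty.

>>> {"op": "drive_tool", "data": {
  "targets": [
    {"dp": [0,-10,10],"spin": 0,"grip": -1},
    {"dp": [0,-18,18],"spin": 0,"grip": -1},
    {"dp": [0,-22,22],"spin": 0,"grip": -1},
    {"dp": [0,-22,22],"spin": 0,"grip": -1},
    {"dp": [0,-22,22],"spin": 0,"grip": -1},
    {"dp": [0,-22,22],"spin": 0,"grip": -1},
    {"dp": [0,-22,22],"spin": 0,"grip": -1},
    {"dp": [0,-18,18],"spin": 0,"grip": -1},
    {"dp": [0,-10,10],"spin": 0,"grip": -1},
    {"dp": [0,-5,5],"spin": 0,"grip": -1},
    {"dp": [0,0,0],"spin": 0,"grip": -1}
  ]
}}

```text
t: 5.5
tool_pos: [0.423, -0.0573, 0.1651]
tool_rot: [[-0.019, 0.986, -0.166], [-0.004, -0.166, -0.986], [-1.0, -0.018, 0.007]]
force: [0.0, 0.6, -1.6]
opening: 0.0213
```

```bash
python3 -c "
from h import *
to(.4325,-.0638,.06,-9.9)
"
```

```text
t 5.50 pos [423.  -57.3 165.1] yaw(y-axis) -0.167 open 21.3 F [ 0.   0.6 -1.6]
dp mm [104.9  12.3   4.1] spin 0.006 tilt [-0.0185 -0.0044] q [-0.23  0.18  1.88 -0.01  1.1  -0.06]
```

>>> {"op": "drive_tool", "data": {
  "targets": [
    {"dp": [10,7,2],"spin": 0,"grip": -1},
    {"dp": [20,4,1],"spin": 0,"grip": -1},
    {"dp": [22,0,0],"spin": 0,"grip": -1},
    {"dp": [18,0,0],"spin": 0,"grip": -1},
    {"dp": [8,0,0],"spin": 0,"grip": -1},
    {"dp": [1,0,0],"spin": 0,"grip": -1}
  ]
}}

```text
t: 6.0
tool_pos: [0.4415, -0.0624, 0.0803]
tool_rot: [[-0.008, 0.986, -0.165], [-0.005, -0.165, -0.986], [-1.0, -0.007, 0.006]]
force: [-0.6, -0.6, -0.4]
opening: 0.0213
```

```bash
python3 -c "
from h import *
to(.4325,-.0638,.06,-9.9)
"
```

```text
t 6.00 pos [441.5 -62.4  80.3] yaw(y-axis) -0.166 open 21.3 F [-0.6 -0.6 -0.4]
dp mm [20.4 -8.5  2.7] spin 0.007 tilt [-0.008 -0.005] q [-0.23  0.32  1.96 -0.01  0.87 -0.06]
```

>>> {"op": "drive_tool", "data": {
  "targets": [
    {"dp": [0,-7,2],"spin": 0,"grip": -1},
    {"dp": [4,-3,1],"spin": 0,"grip": -1},
    {"dp": [6,-1,0],"spin": 0,"grip": -1},
    {"dp": [4,0,0],"spin": 0,"grip": -1}
  ]
}}

```text
t: 6.33
tool_pos: [0.4328, -0.0632, 0.0645]
tool_rot: [[-0.006, 0.987, -0.162], [-0.005, -0.163, -0.987], [-1.0, -0.005, 0.006]]
force: [0.2, -0.0, -1.3]
opening: 0.0209
```

```bash
python3 -c "
from h import *
to(.4325,-.0638,.0605,-9.9)
"
```

```text
t 6.33 pos [432.8 -63.2  64.5] yaw(y-axis) -0.163 open 20.9 F [ 0.2 -0.  -1.3]
dp mm [ 4.  -0.2  0.6] spin 0.010 tilt [-0.0061 -0.0051] q [-0.24  0.33  2.   -0.01  0.81 -0.07]
```

>>> {"op": "drive_tool", "data": {
  "targets": [
    {"dp": [2,0,0],"spin": 0,"grip": -1},
    {"dp": [1,0,0],"spin": 0,"grip": -1},
    {"dp": [0.5,0,0],"spin": 0,"grip": -1}
  ]
}}

```text
t: 6.58
tool_pos: [0.4331, -0.0633, 0.0607]
tool_rot: [[-0.005, 0.987, -0.163], [-0.005, -0.163, -0.987], [-1.0, -0.004, 0.006]]
force: [0.5, -0.1, -1.3]
opening: 0.0208
```

```bash
python3 -c "
from h import *
to(.4325,-.0638,.0605,-9.9)
im=r.capture('scene');cv2.imwrite('pics/s2.png',cv2.resize(im[180:330,270:500,::-1],None,fx=3,fy=3))"
```

```text
t 6.58 pos [433.1 -63.3  60.7] yaw(y-axis) -0.163 open 20.8 F [ 0.5 -0.1 -1.3]
dp mm [ 0.2 -0.5  0.6] spin 0.009 tilt [-0.0049 -0.0053] q [-0.24  0.34  2.01 -0.01  0.8  -0.07]
```

View pics/s2.png

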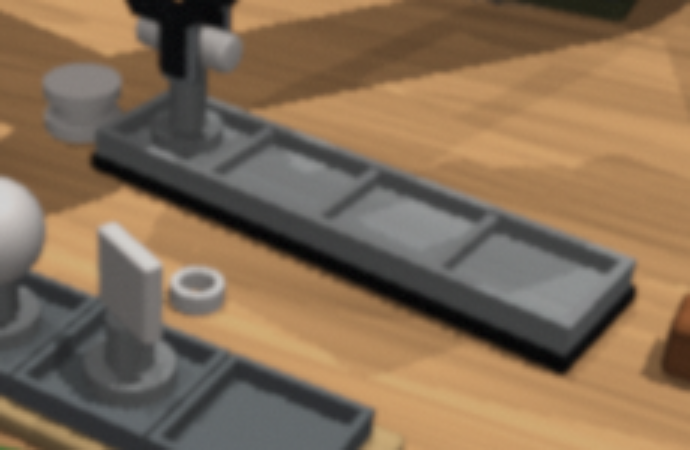

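>>> {"op": "drive_tool", "data": {
  "targets": [
    {"dp": [0.7,0,0],"spin": 0,"grip": -1},
    {"dp": [0.3,0,0],"spin": 0,"grip": -0.3},
    {"dp": [0,0,0],"spin": 0,"grip": 0},
    {"dp": [0,0,0],"spin": 0,"grip": 0.3},
    {"dp": [0,0,0],"spin": 0,"grip": 0.3},
    {"dp": [-10,0,0],"spin": 0,"grip": 0.3},
    {"dp": [-20,0,0],"spin": 0,"grip": 0.3},
    {"dp": [-30,0,0],"spin": 0,"grip": 0.3},
    {"dp": [-25,0,0],"spin": 0,"grip": 0.3},
    {"dp": [-10,0,0],"spin": 0,"grip": 0.3}
  ]
}}

```text
t: 7.47
tool_pos: [0.4321, -0.0626, 0.1569]
tool_rot: [[-0.01, 0.987, -0.163], [-0.004, -0.163, -0.987], [-1.0, -0.009, 0.006]]
force: [-0.2, 0.7, 0.2]
opening: 0.0557
```

```bash
python3 -c "
from h import *
to(.6355,.0175,.16,-28)
im=r.capture('scene');cv2.imwrite('pics/s3.png',cv2.resize(im[180:330,270:500,::-1],None,fx=3,fy=3))"
```

```text
t 7.47 pos [432.1 -62.6 156.9] yaw(y-axis) -0.164 open 55.7 F [-0.2  0.7  0.2]
dp mm [  -5.4  187.6 -112.1] spin 0.325 tilt [-0.0098 -0.0042] q [-0.24  0.2   1.88 -0.01  1.07 -0.07]
```

View pics/s3.png

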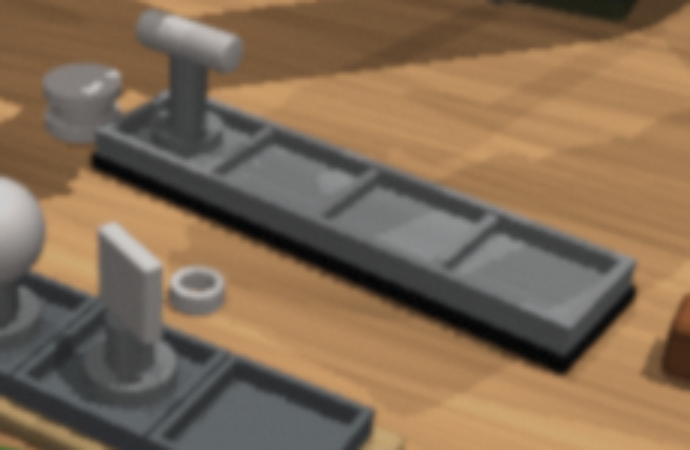

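The T-bar stands upright in the far-right compartment. The key grip is next.

>>> {"op": "drive_tool", "data": {
  "targets": [
    {"dp": [-2,18,-11],"spin": 0,"grip": 0.3},
    {"dp": [-2,28,-17],"spin": 0,"grip": 0.3},
    {"dp": [-2,28,-17],"spin": 0,"grip": 0.3},
    {"dp": [0,28,-17],"spin": 0,"grip": 0.3},
    {"dp": [0,28,-17],"spin": 0,"grip": 0.3},
    {"dp": [0,24,-14],"spin": 0,"grip": 0.3},
    {"dp": [0,13,-7],"spin": 0,"grip": 0.3},
    {"dp": [0,4,-3],"spin": 0.108,"grip": 0.3},
    {"dp": [0,0,0],"spin": 0.108,"grip": 0.3},
    {"dp": [0,0,0],"spin": 0.108,"grip": 0.3},
    {"dp": [0,0,0],"spin": 0,"grip": 0.3}
  ]
}}

```text
t: 8.43
tool_pos: [0.6247, 0.0159, 0.1548]
tool_rot: [[-0.011, 0.876, -0.482], [-0.005, -0.482, -0.876], [-1.0, -0.007, 0.009]]
force: [-0.7, 1.2, -0.0]
opening: 0.0553
```

```bash
python3 -c "
from h import *
to(.6355,.0175,.10,-28)
cam=K('wrist')
P=np.array([.6351,.0183,.088]);d=.02*np.array([np.cos(np.radians(62)),np.sin(np.radians(62)),0])
print(proj('wrist',[P,P+d,P-d],cam))
im=r.capture('wrist');cv2.imwrite('pics/w2.png',im[:,:,::-1])"
```

```text
t 8.43 pos [624.7  15.9 154.8] yaw(y-axis) -0.502 open 55.3 F [-0.7  1.2 -0. ]
dp mm [54.7  9.  -7.1] spin -0.014 tilt [-0.0106 -0.0049] q [-0.04  0.44  1.49 -0.01  1.22  0.47]
[[329.33034827 249.51893227]
 [329.21192995 213.43971338]
 [329.44244898 283.67332503]]
```

View pics/w2.png

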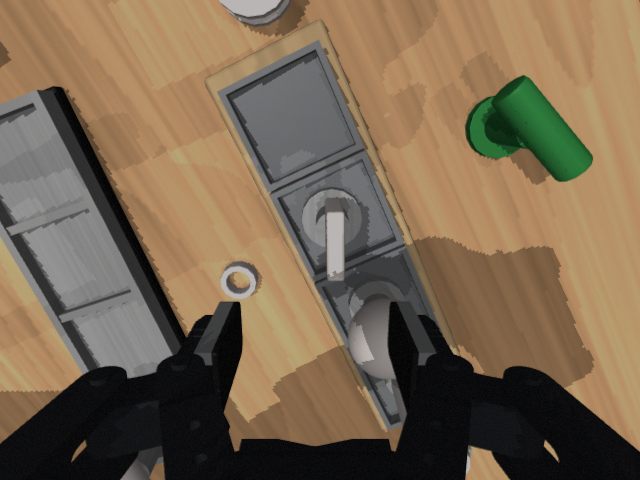

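>>> {"op": "drive_tool", "data": {
  "targets": [
    {"dp": [10,6,-5],"spin": -0.014,"grip": 0.3},
    {"dp": [20,2,-2],"spin": 0,"grip": 0.3},
    {"dp": [20,0,0],"spin": 0,"grip": 0.3},
    {"dp": [14,0,0],"spin": 0,"grip": 0.3},
    {"dp": [5,0,0],"spin": 0,"grip": 0.3},
    {"dp": [0,0,0],"spin": 0,"grip": 0.3}
  ]
}}

```text
t: 8.98
tool_pos: [0.6358, 0.0177, 0.0797]
tool_rot: [[-0.009, 0.894, -0.449], [-0.005, -0.449, -0.894], [-1.0, -0.006, 0.009]]
force: [-0.1, -0.6, -0.6]
opening: 0.0555
```

```bash
python3 -c "
from h import *
to(.6362,.0178,.05,-28)
"
```

```text
t 8.98 pos [635.8  17.7  79.7] yaw(y-axis) -0.465 open 55.5 F [-0.1 -0.6 -0.6]
dp mm [29.7  0.5 -0.5] spin 0.023 tilt [-0.0095 -0.0048] q [-0.04  0.53  1.55 -0.01  1.07  0.43]
```

>>> {"op": "drive_tool", "data": {
  "targets": [
    {"dp": [10,0,0],"spin": 0.02,"grip": 0.3},
    {"dp": [12,0,0],"spin": 0,"grip": 0.3},
    {"dp": [5,0,0],"spin": 0,"grip": 0.3},
    {"dp": [1,0,0],"spin": 0,"grip": 0},
    {"dp": [0,0,0],"spin": 0,"grip": -0.4},
    {"dp": [0,0,0],"spin": 0,"grip": -0.7},
    {"dp": [0,0,0],"spin": 0,"grip": -1},
    {"dp": [0,0,0],"spin": 0,"grip": -1},
    {"dp": [0,0,0],"spin": 0,"grip": -1},
    {"dp": [0,0,0],"spin": 0,"grip": -1}
  ]
}}

```text
t: 9.82
tool_pos: [0.6386, 0.0172, 0.0528]
tool_rot: [[-0.003, 0.884, -0.467], [-0.005, -0.467, -0.884], [-1.0, -0.0, 0.006]]
force: [0.5, 0.5, -0.8]
opening: 0.0093
```

```bash
python3 -c "
from h import *
to(.6362,.0178,.05,-28)
"
```

```text
t 9.82 pos [638.6  17.2  52.8] yaw(y-axis) -0.486 open 9.3 F [ 0.5  0.5 -0.8]
dp mm [ 2.8 -2.4  0.6] spin 0.003 tilt [-0.003 -0.005] q [-0.04  0.56  1.57 -0.01  1.01  0.45]
```

>>> {"op": "drive_tool", "data": {
  "targets": [
    {"dp": [-10,0,0],"spin": 0,"grip": -1},
    {"dp": [-20,0,0],"spin": 0,"grip": -1},
    {"dp": [-25,0,0],"spin": 0,"grip": -1},
    {"dp": [-25,0,0],"spin": 0,"grip": -1},
    {"dp": [-20,0,0],"spin": -0.1,"grip": -1},
    {"dp": [-10,0,0],"spin": -0.1,"grip": -1},
    {"dp": [0,0,0],"spin": -0.1,"grip": -1},
    {"dp": [0,0,0],"spin": 0,"grip": -1}
  ]
}}

```text
t: 10.48
tool_pos: [0.638, 0.0179, 0.1727]
tool_rot: [[-0.003, 0.985, -0.171], [-0.005, -0.172, -0.985], [-1.0, -0.002, 0.005]]
force: [-0.5, 0.7, -1.9]
opening: 0.01
```

```bash
python3 -c "
from h import *
to(.4449,.0071,.165,-9.9)
im=r.capture('scene');cv2.imwrite('pics/s4.png',im[150:450,100:500,::-1])"
```

```text
t 10.48 pos [638.   17.9 172.7] yaw(y-axis) -0.172 open 10.0 F [-0.5  0.7 -1.9]
dp mm [   8.4 -188.3   43.7] spin 0.000 tilt [-0.0033 -0.0049] q [-0.04  0.44  1.45 -0.01  1.26  0.14]
```

View pics/s4.png

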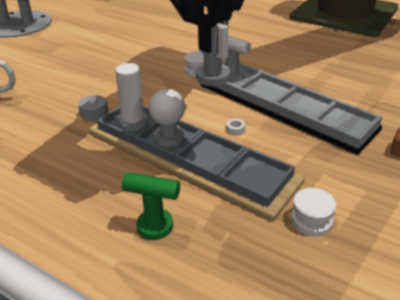

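>>> {"op": "drive_tool", "data": {
  "targets": [
    {"dp": [0,-10,2],"spin": 0,"grip": -1},
    {"dp": [0,-20,5],"spin": 0,"grip": -1},
    {"dp": [0,-26,6],"spin": 0,"grip": -1},
    {"dp": [0,-26,6],"spin": 0,"grip": -1},
    {"dp": [0,-26,6],"spin": 0,"grip": -1},
    {"dp": [0,-26,6],"spin": 0,"grip": -1},
    {"dp": [0,-24,6],"spin": 0,"grip": -1},
    {"dp": [0,-16,4],"spin": 0,"grip": -1},
    {"dp": [0,-8,2],"spin": 0,"grip": -1},
    {"dp": [0,-3,0],"spin": 0,"grip": -1},
    {"dp": [0,0,0],"spin": 0,"grip": -1}
  ]
}}

```text
t: 11.45
tool_pos: [0.4267, 0.0105, 0.1676]
tool_rot: [[-0.019, 0.979, -0.201], [-0.004, -0.201, -0.98], [-1.0, -0.018, 0.008]]
force: [0.8, -0.6, -2.4]
opening: 0.0092
```

```bash
python3 -c "
from h import *
to(.4449,.0071,.0528,-9.9)
"
```

```text
t 11.45 pos [426.7  10.5 167.6] yaw(y-axis) -0.202 open 9.2 F [ 0.8 -0.6 -2.4]
dp mm [114.5  20.6  -1.2] spin -0.030 tilt [-0.019 -0.004] q [-0.07  0.18  1.88 -0.01  1.11  0.14]
```

>>> {"op": "drive_tool", "data": {
  "targets": [
    {"dp": [10,8,0],"spin": -0.03,"grip": -1},
    {"dp": [20,5,0],"spin": 0,"grip": -1},
    {"dp": [22,0,0],"spin": 0,"grip": -1},
    {"dp": [18,0,0],"spin": 0,"grip": -1},
    {"dp": [10,0,0],"spin": 0,"grip": -1},
    {"dp": [3,0,0],"spin": 0,"grip": -1},
    {"dp": [0,0,0],"spin": 0,"grip": -1}
  ]
}}

```text
t: 12.03
tool_pos: [0.4516, 0.0073, 0.0828]
tool_rot: [[-0.004, 0.985, -0.175], [-0.005, -0.175, -0.985], [-1.0, -0.003, 0.005]]
force: [0.5, 0.0, -1.8]
opening: 0.0098
```

```bash
python3 -c "
from h import *
to(.4449,.0071,.0528,-9.9)
"
```

```text
t 12.03 pos [451.6   7.3  82.8] yaw(y-axis) -0.176 open 9.8 F [ 0.5  0.  -1.8]
dp mm [30.  -6.4  1.2] spin -0.003 tilt [-0.0036 -0.0047] q [-0.07  0.32  1.95 -0.01  0.87  0.11]
```

>>> {"op": "drive_tool", "data": {
  "targets": [
    {"dp": [4,-6,1],"spin": 0,"grip": -1},
    {"dp": [8,-2,0],"spin": 0,"grip": -1},
    {"dp": [8,-0.5,0],"spin": 0,"grip": -1},
    {"dp": [4,0,0],"spin": 0,"grip": -1},
    {"dp": [1,0,0],"spin": 0,"grip": -1}
  ]
}}

```text
t: 12.45
tool_pos: [0.4469, 0.0075, 0.0584]
tool_rot: [[0.003, 0.984, -0.176], [-0.005, -0.176, -0.984], [-1.0, 0.004, 0.004]]
force: [-0.8, 0.1, -1.2]
opening: 0.009
```

```bash
python3 -c "
from h import *
to(.4449,.0071,.0528,-9.9)
"
```

```text
t 12.45 pos [446.9   7.5  58.4] yaw(y-axis) -0.176 open 9.0 F [-0.8  0.1 -1.2]
dp mm [ 5.6 -2.   0.8] spin -0.004 tilt [ 0.0034 -0.0051] q [-0.07  0.35  1.99 -0.01  0.79  0.11]
```

>>> {"op": "drive_tool", "data": {
  "targets": [
    {"dp": [2,-1.5,0.5],"spin": 0,"grip": -1},
    {"dp": [2,-0.5,0],"spin": 0,"grip": -1},
    {"dp": [1,0,0],"spin": 0,"grip": -1},
    {"dp": [0.5,0,0],"spin": 0,"grip": -1}
  ]
}}

```text
t: 12.78
tool_pos: [0.4455, 0.0073, 0.0532]
tool_rot: [[0.005, 0.984, -0.176], [-0.005, -0.176, -0.984], [-1.0, 0.006, 0.004]]
force: [-0.0, 1.1, -0.4]
opening: 0.0093
```

```bash
python3 -c "
from h import *
to(.4449,.0071,.0528,-9.9)
im=r.capture('scene');cv2.imwrite('pics/s5.png',cv2.resize(im[180:330,270:500,::-1],None,fx=3,fy=3))"
```

```text
t 12.78 pos [445.5   7.3  53.2] yaw(y-axis) -0.177 open 9.3 F [-0.   1.1 -0.4]
dp mm [ 0.4 -0.5  0.3] spin -0.004 tilt [ 0.0053 -0.0053] q [-0.07  0.36  2.   -0.01  0.77  0.11]
```

View pics/s5.png

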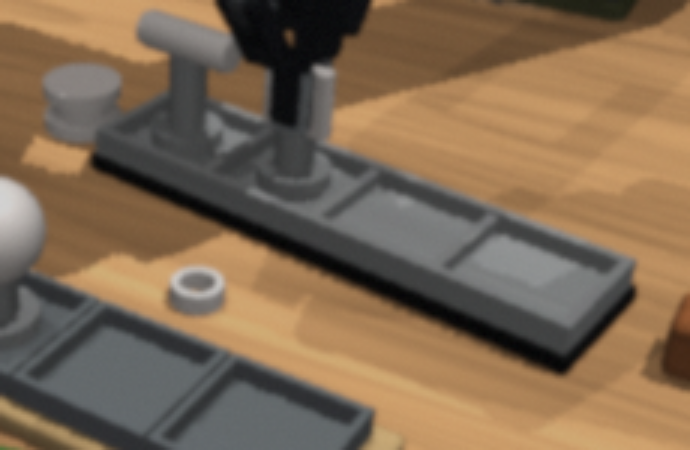

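The key grip's foot is centred in its compartment, so I'll release it.

>>> {"op": "drive_tool", "data": {
  "targets": [
    {"dp": [0.8,0,0],"spin": 0,"grip": -1},
    {"dp": [0.2,0,0],"spin": 0,"grip": -0.5},
    {"dp": [0,0,0],"spin": 0,"grip": -0.2},
    {"dp": [0,0,0],"spin": 0,"grip": 0.1},
    {"dp": [0,0,0],"spin": 0,"grip": 0.1},
    {"dp": [-10,0,0],"spin": 0,"grip": 0.1},
    {"dp": [-20,0,0],"spin": 0,"grip": 0.1},
    {"dp": [-30,0,0],"spin": 0,"grip": 0.1},
    {"dp": [-30,0,0],"spin": 0,"grip": 0.6},
    {"dp": [-15,0,0],"spin": 0,"grip": 1}
  ]
}}

```text
t: 13.67
tool_pos: [0.4422, 0.0079, 0.158]
tool_rot: [[-0.004, 0.984, -0.176], [-0.005, -0.176, -0.984], [-1.0, -0.003, 0.005]]
force: [0.4, 0.8, 0.6]
opening: 0.0695
```

```bash
python3 -c "
from h import *
to(.6348,-.0552,.165,-7)
im=r.capture('scene');cv2.imwrite('pics/s6.png',im[150:450,100:500,::-1])"
```

```text
t 13.67 pos [442.2   7.9 158. ] yaw(y-axis) -0.177 open 69.5 F [0.4 0.8 0.6]
dp mm [ -7.5 200.7  28.3] spin -0.055 tilt [-0.0041 -0.0046] q [-0.07  0.2   1.87 -0.01  1.07  0.11]
```

View pics/s6.png

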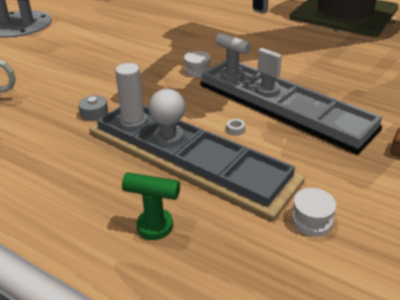

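>>> {"op": "drive_tool", "data": {
  "targets": [
    {"dp": [-3,14,2],"spin": 0,"grip": 1},
    {"dp": [-2,26,4],"spin": 0,"grip": 1},
    {"dp": [-2,30,4],"spin": 0,"grip": 1},
    {"dp": [0,30,4],"spin": 0,"grip": 1},
    {"dp": [0,30,4],"spin": 0,"grip": 1},
    {"dp": [0,28,4],"spin": 0,"grip": 1},
    {"dp": [0,22,3],"spin": 0,"grip": 1},
    {"dp": [0,12,2],"spin": 0,"grip": 1},
    {"dp": [0,4,0],"spin": 0,"grip": 1},
    {"dp": [0,0,0],"spin": 0,"grip": 1}
  ]
}}

```text
t: 14.55
tool_pos: [0.6376, -0.0554, 0.1667]
tool_rot: [[0.002, 0.985, -0.175], [-0.005, -0.175, -0.985], [-1.0, 0.003, 0.004]]
force: [-0.5, -0.3, 0.5]
opening: 0.0853
```

```bash
python3 -c "
from h import *
to(.6348,-.0552,.1,-7)
cam=K('wrist')
print(proj('wrist',[[.6345,-.0551,.069]],cam))
im=r.capture('wrist');cv2.imwrite('pics/w3.png',im[:,:,::-1])"
```

```text
t 14.55 pos [637.6 -55.4 166.7] yaw(y-axis) -0.176 open 85.3 F [-0.5 -0.3  0.5]
dp mm [66.7 -3.  -0. ] spin -0.054 tilt [ 0.0023 -0.0049] q [-0.15  0.45  1.45 -0.    1.24  0.03]
[[307.50174809 245.08624889]]
```

View pics/w3.png

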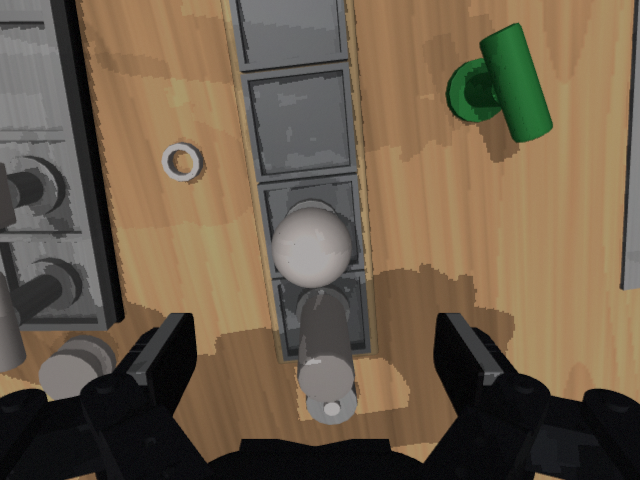

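>>> {"op": "drive_tool", "data": {
  "targets": [
    {"dp": [12,-2,0],"spin": 0,"grip": 1},
    {"dp": [22,-1,0],"spin": 0,"grip": 1},
    {"dp": [24,0,0],"spin": 0,"grip": 1},
    {"dp": [18,0,0],"spin": 0,"grip": 1},
    {"dp": [8,0,0],"spin": 0,"grip": 1},
    {"dp": [1,0,0],"spin": 0,"grip": 1}
  ]
}}

```text
t: 15.1
tool_pos: [0.6269, -0.0522, 0.0807]
tool_rot: [[-0.001, 0.985, -0.173], [-0.004, -0.173, -0.985], [-1.0, -0.0, 0.004]]
force: [-0.3, -1.6, 0.8]
opening: 0.0855
```

```bash
python3 -c "
from h import *
to(.6357,-.0555,.047,-9.9)
"
```

```text
t 15.10 pos [626.9 -52.2  80.7] yaw(y-axis) -0.174 open 85.5 F [-0.3 -1.6  0.8]
dp mm [33.7  9.2  1.6] spin -0.001 tilt [-0.0008 -0.0039] q [-0.15  0.52  1.57 -0.    1.05  0.03]
```

>>> {"op": "drive_tool", "data": {
  "targets": [
    {"dp": [2,8,1],"spin": 0,"grip": 1},
    {"dp": [6,2,1],"spin": 0,"grip": 1},
    {"dp": [10,0,0],"spin": 0,"grip": 1},
    {"dp": [9,0,0],"spin": 0,"grip": 1},
    {"dp": [4,0,0],"spin": 0,"grip": 1}
  ]
}}

```text
t: 15.52
tool_pos: [0.639, -0.0561, 0.0517]
tool_rot: [[0.006, 0.985, -0.172], [-0.005, -0.172, -0.985], [-1.0, 0.006, 0.004]]
force: [-1.1, 0.2, -0.2]
opening: 0.0856
```

```bash
python3 -c "
from h import *
to(.6357,-.0555,.047,-9.9)
"
```

```text
t 15.52 pos [639.  -56.1  51.7] yaw(y-axis) -0.173 open 85.6 F [-1.1  0.2 -0.2]
dp mm [ 4.7 -3.4 -0.1] spin -0.000 tilt [ 0.0055 -0.0049] q [-0.15  0.56  1.57 -0.    1.    0.02]
```

>>> {"op": "drive_tool", "data": {
  "targets": [
    {"dp": [3,-3,0],"spin": 0,"grip": 1},
    {"dp": [2,-1,0],"spin": 0,"grip": 0.8},
    {"dp": [0,0,0],"spin": 0,"grip": 0.4},
    {"dp": [0,0,0],"spin": 0,"grip": 0.1},
    {"dp": [0,0,0],"spin": 0,"grip": -1},
    {"dp": [0,0,0],"spin": 0,"grip": -1},
    {"dp": [0,0,0],"spin": 0,"grip": -1}
  ]
}}

```text
t: 16.1
tool_pos: [0.6341, -0.0554, 0.0453]
tool_rot: [[0.004, 0.985, -0.173], [-0.005, -0.173, -0.985], [-1.0, 0.005, 0.004]]
force: [0.1, 0.2, -2.0]
opening: 0.0484
```

```bash
python3 -c "
from h import *
to(.6357,-.0555,.047,-9.9)
"
```

```text
t 16.10 pos [634.1 -55.4  45.3] yaw(y-axis) -0.174 open 48.4 F [ 0.1  0.2 -2. ]
dp mm [-1.7  1.6 -0.2] spin -0.001 tilt [ 0.004  -0.0046] q [-0.15  0.57  1.59 -0.    0.98  0.02]
```

>>> {"op": "drive_tool", "data": {
  "targets": [
    {"dp": [0,0,0],"spin": 0,"grip": -1},
    {"dp": [-8,0,0],"spin": 0,"grip": -1},
    {"dp": [-18,0,0],"spin": 0,"grip": -1},
    {"dp": [-25,0,0],"spin": 0,"grip": -1},
    {"dp": [-25,0,0],"spin": 0,"grip": -1},
    {"dp": [-20,0,0],"spin": 0,"grip": -1},
    {"dp": [-10,0,0],"spin": 0,"grip": -1},
    {"dp": [0,0,0],"spin": 0,"grip": -1}
  ]
}}

```text
t: 16.77
tool_pos: [0.6314, -0.0545, 0.1557]
tool_rot: [[-0.002, 0.985, -0.173], [-0.004, -0.173, -0.985], [-1.0, -0.002, 0.004]]
force: [-0.5, 0.6, -0.8]
opening: 0.0482
```

```bash
python3 -c "
from h import *
to(.4573,.0781,.16,-9.9)
im=r.capture('scene');cv2.imwrite('pics/s7.png',im[150:450,100:500,::-1])"
```

```text
t 16.77 pos [631.4 -54.5 155.7] yaw(y-axis) -0.173 open 48.2 F [-0.5  0.6 -0.8]
dp mm [  -4.4 -194.4 -100.5] spin -0.001 tilt [-0.0023 -0.0035] q [-0.15  0.45  1.48 -0.    1.22  0.02]
```

View pics/s7.png

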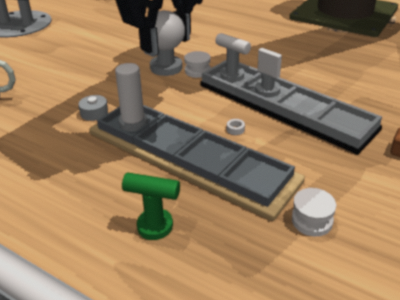

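>>> {"op": "drive_tool", "data": {
  "targets": [
    {"dp": [0,-10,-5],"spin": 0,"grip": -1},
    {"dp": [-1,-20,-10],"spin": 0,"grip": -1},
    {"dp": [-1,-25,-13],"spin": 0,"grip": -1},
    {"dp": [-1,-25,-13],"spin": 0,"grip": -1},
    {"dp": [-1,-25,-13],"spin": 0,"grip": -1},
    {"dp": [-1,-25,-13],"spin": 0,"grip": -1},
    {"dp": [0,-22,-13],"spin": 0,"grip": -1},
    {"dp": [0,-16,-9],"spin": 0,"grip": -1},
    {"dp": [0,-9,-5],"spin": 0,"grip": -1},
    {"dp": [0,-3,-2],"spin": 0,"grip": -1},
    {"dp": [0,0,0],"spin": 0,"grip": -1}
  ]
}}

```text
t: 17.73
tool_pos: [0.4447, 0.0777, 0.1452]
tool_rot: [[-0.035, 0.984, -0.175], [-0.003, -0.175, -0.985], [-0.999, -0.034, 0.009]]
force: [-0.8, 0.2, -1.4]
opening: 0.0483
```

```bash
python3 -c "
from h import *
to(.4573,.0781,.0453,-9.9)
"
```

```text
t 17.73 pos [444.7  77.7 145.2] yaw(y-axis) -0.176 open 48.3 F [-0.8  0.2 -1.4]
dp mm [99.4 15.7 -3.5] spin -0.003 tilt [-0.0352 -0.0028] q [ 0.08  0.24  1.85 -0.    1.08  0.26]
```

>>> {"op": "drive_tool", "data": {
  "targets": [
    {"dp": [10,7,-2],"spin": 0,"grip": -1},
    {"dp": [18,3,-1],"spin": 0,"grip": -1},
    {"dp": [20,0,0],"spin": 0,"grip": -1},
    {"dp": [14,0,0],"spin": 0,"grip": -1},
    {"dp": [5,0,0],"spin": 0,"grip": -1},
    {"dp": [0,0,0],"spin": 0,"grip": -1}
  ]
}}

```text
t: 18.23
tool_pos: [0.4641, 0.0762, 0.0726]
tool_rot: [[-0.024, 0.984, -0.177], [-0.004, -0.177, -0.984], [-1.0, -0.023, 0.008]]
force: [0.3, -0.8, -1.1]
opening: 0.0482
```

```bash
python3 -c "
from h import *
to(.4573,.0781,.0453,-9.9)
"
```

```text
t 18.23 pos [464.1  76.2  72.6] yaw(y-axis) -0.178 open 48.2 F [ 0.3 -0.8 -1.1]
dp mm [27.5 -6.4 -0.8] spin -0.006 tilt [-0.0245 -0.0038] q [ 0.07  0.36  1.91 -0.    0.89  0.25]
```

>>> {"op": "drive_tool", "data": {
  "targets": [
    {"dp": [4,-6,-1],"spin": 0,"grip": -1},
    {"dp": [7,-2,0],"spin": 0,"grip": -1},
    {"dp": [7,0,0],"spin": 0,"grip": -1},
    {"dp": [3,0,0],"spin": 0,"grip": -1},
    {"dp": [1,0,0],"spin": 0,"grip": -1}
  ]
}}

```text
t: 18.65
tool_pos: [0.4591, 0.0779, 0.0494]
tool_rot: [[-0.021, 0.984, -0.179], [-0.004, -0.179, -0.984], [-1.0, -0.02, 0.007]]
force: [0.1, -0.1, -1.4]
opening: 0.0485
```

```bash
python3 -c "
from h import *
to(.4573,.0781,.0453,-9.9)
"
```

```text
t 18.65 pos [459.1  77.9  49.4] yaw(y-axis) -0.180 open 48.5 F [ 0.1 -0.1 -1.4]
dp mm [ 4.1 -1.7  0.1] spin -0.008 tilt [-0.0206 -0.0037] q [ 0.08  0.39  1.95 -0.    0.82  0.26]
```

>>> {"op": "drive_tool", "data": {
  "targets": [
    {"dp": [1.5,-1.5,0],"spin": 0,"grip": -1},
    {"dp": [1.5,0,0],"spin": 0,"grip": -1},
    {"dp": [0.5,0,0],"spin": 0,"grip": -1}
  ]
}}

```text
t: 18.9
tool_pos: [0.4578, 0.0783, 0.0461]
tool_rot: [[-0.019, 0.984, -0.179], [-0.004, -0.179, -0.984], [-1.0, -0.018, 0.007]]
force: [0.4, 0.0, -1.9]
opening: 0.048
```

```bash
python3 -c "
from h import *
to(.4573,.0781,.0453,-9.9)
im=r.capture('scene');cv2.imwrite('pics/s8.png',cv2.resize(im[180:330,270:500,::-1],None,fx=3,fy=3))"
```

```text
t 18.90 pos [457.8  78.3  46.1] yaw(y-axis) -0.180 open 48.0 F [ 0.4  0.  -1.9]
dp mm [ 0.8 -0.4  0.3] spin -0.007 tilt [-0.0192 -0.0036] q [ 0.08  0.4   1.95 -0.    0.81  0.26]
```

View pics/s8.png

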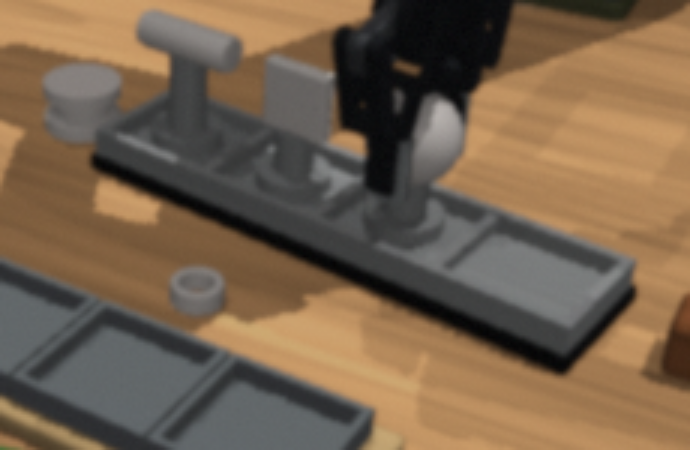

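>>> {"op": "drive_tool", "data": {
  "targets": [
    {"dp": [0.8,-0.5,0],"spin": 0,"grip": -1},
    {"dp": [0.2,0,0],"spin": 0,"grip": 0.3},
    {"dp": [0,0,0],"spin": 0,"grip": 0.6},
    {"dp": [0,0,0],"spin": 0,"grip": 1},
    {"dp": [0,0,0],"spin": 0,"grip": 1},
    {"dp": [0,0,0],"spin": 0,"grip": 1},
    {"dp": [-10,0,0],"spin": 0,"grip": 1},
    {"dp": [-20,0,0],"spin": 0,"grip": 1},
    {"dp": [-30,0,0],"spin": 0,"grip": 1},
    {"dp": [-30,0,0],"spin": 0,"grip": 1},
    {"dp": [-20,0,0],"spin": 0,"grip": 1},
    {"dp": [-5,0,0],"spin": 0,"grip": 1}
  ]
}}

```text
t: 19.95
tool_pos: [0.4583, 0.0787, 0.1638]
tool_rot: [[-0.023, 0.984, -0.179], [-0.004, -0.179, -0.984], [-1.0, -0.022, 0.008]]
force: [-0.1, -1.0, 0.0]
opening: 0.0853
```

```bash
python3 -c "
from h import *
to(.6309,-.1232,.165,-9.9)
im=r.capture('scene');cv2.imwrite('pics/s9.png',im[150:450,100:500,::-1])"
```

```text
t 19.95 pos [458.3  78.7 163.8] yaw(y-axis) -0.180 open 85.3 F [-0.1 -1.   0. ]
dp mm [ -4.4 205.9 167.8] spin -0.007 tilt [-0.0233 -0.0039] q [ 0.08  0.23  1.81 -0.    1.12  0.26]
```

View pics/s9.png

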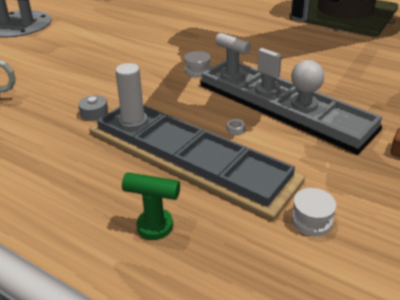

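The ball is placed. Moving to the post.

>>> {"op": "drive_tool", "data": {
  "targets": [
    {"dp": [-3,14,11],"spin": 0,"grip": 1},
    {"dp": [-3,26,21],"spin": 0,"grip": 1},
    {"dp": [-2,28,23],"spin": 0,"grip": 1},
    {"dp": [-2,28,23],"spin": 0,"grip": 1},
    {"dp": [0,28,23],"spin": 0,"grip": 1},
    {"dp": [0,28,23],"spin": 0,"grip": 1},
    {"dp": [0,24,20],"spin": 0,"grip": 1},
    {"dp": [0,16,13],"spin": 0,"grip": 1},
    {"dp": [0,6,5],"spin": 0,"grip": 1},
    {"dp": [0,0,0],"spin": 0,"grip": 1}
  ]
}}

```text
t: 20.83
tool_pos: [0.6233, -0.1233, 0.1549]
tool_rot: [[-0.04, 0.984, -0.175], [-0.0, -0.175, -0.984], [-0.999, -0.039, 0.007]]
force: [-0.1, 0.9, 0.8]
opening: 0.0854
```

```bash
python3 -c "
from h import *
to(.6309,-.1232,.06,-9.9)
cam=K('wrist')
print(proj('wrist',[[.6304,-.1222,.110]],cam))
im=r.capture('wrist');cv2.imwrite('pics/w4.png',im[:,:,::-1])"
```

```text
t 20.83 pos [ 623.3 -123.3  154.9] yaw(y-axis) -0.177 open 85.4 F [-0.1  0.9  0.8]
dp mm [94.5 11.2 -2.1] spin -0.004 tilt [-0.04 -0.  ] q [-0.26  0.47  1.44 -0.01  1.27 -0.08]
[[329.86205244 272.96582118]]
```

View pics/w4.png

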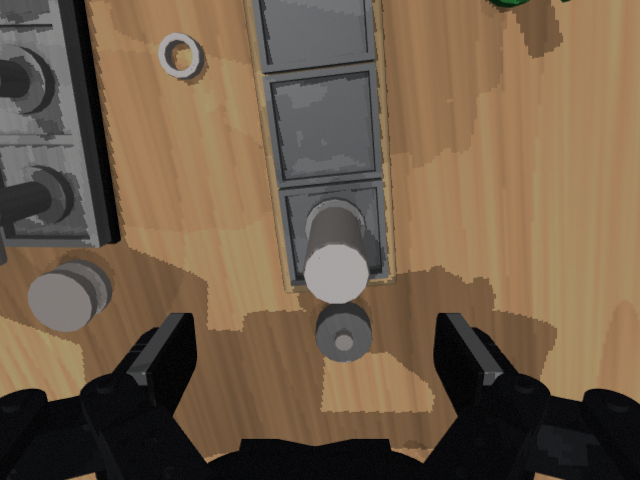

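>>> {"op": "drive_tool", "data": {
  "targets": [
    {"dp": [8,9,-1],"spin": 0,"grip": 1},
    {"dp": [14,5,-1],"spin": 0,"grip": 1},
    {"dp": [16,1,0],"spin": 0,"grip": 1},
    {"dp": [10,0,0],"spin": 0,"grip": 1},
    {"dp": [3,0,0],"spin": 0,"grip": 1}
  ]
}}

```text
t: 21.3
tool_pos: [0.6323, -0.1165, 0.098]
tool_rot: [[-0.045, 0.984, -0.171], [0.003, -0.171, -0.985], [-0.999, -0.045, 0.004]]
force: [-0.8, -0.4, -0.0]
opening: 0.0854
```

```bash
python3 -c "
from h import *
to(.632,-.1232,.058,-9.9)
"
```

```text
t 21.30 pos [ 632.3 -116.5   98. ] yaw(y-axis) -0.172 open 85.4 F [-0.8 -0.4 -0. ]
dp mm [39.9  2.6  6.5] spin 0.001 tilt [-0.0453  0.0034] q [-0.24  0.54  1.48 -0.01  1.17 -0.07]
```

>>> {"op": "drive_tool", "data": {
  "targets": [
    {"dp": [8,2,4],"spin": 0,"grip": 1},
    {"dp": [13,1,3],"spin": 0,"grip": 1},
    {"dp": [11,0,1],"spin": 0,"grip": 1},
    {"dp": [5,0,0],"spin": 0,"grip": 1},
    {"dp": [1,0,0],"spin": 0,"grip": 1}
  ]
}}

```text
t: 21.72
tool_pos: [0.6303, -0.1221, 0.0558]
tool_rot: [[-0.048, 0.985, -0.167], [0.004, -0.167, -0.986], [-0.999, -0.048, 0.004]]
force: [-0.2, -0.3, -0.4]
opening: 0.0855
```

```bash
python3 -c "
from h import *
to(.632,-.1232,.058,-9.9)
"
```

```text
t 21.72 pos [ 630.3 -122.1   55.8] yaw(y-axis) -0.168 open 85.5 F [-0.2 -0.3 -0.4]
dp mm [-2.2  1.7  0.8] spin 0.005 tilt [-0.0483  0.0043] q [-0.25  0.58  1.52 -0.01  1.09 -0.08]
```

>>> {"op": "drive_tool", "data": {
  "targets": [
    {"dp": [0,2,1],"spin": 0,"grip": 0.6},
    {"dp": [0,0,0],"spin": 0,"grip": 0.2},
    {"dp": [0,0,0],"spin": 0,"grip": -0.1},
    {"dp": [0,0,0],"spin": 0,"grip": -0.4},
    {"dp": [0,0,0],"spin": 0,"grip": -1},
    {"dp": [0,0,0],"spin": 0,"grip": -1},
    {"dp": [0,0,0],"spin": 0,"grip": -1}
  ]
}}

```text
t: 22.3
tool_pos: [0.6341, -0.124, 0.058]
tool_rot: [[-0.044, 0.985, -0.167], [0.003, -0.167, -0.986], [-0.999, -0.044, 0.004]]
force: [-0.2, 0.3, -0.7]
opening: 0.0334
```

```bash
python3 -c "
from h import *
to(.632,-.1232,.058,-9.9)
"
```

```text
t 22.30 pos [ 634.1 -124.    58. ] yaw(y-axis) -0.168 open 33.4 F [-0.2  0.3 -0.7]
dp mm [ 0.1 -2.2 -0.5] spin 0.005 tilt [-0.044   0.0032] q [-0.25  0.58  1.51 -0.01  1.09 -0.08]
```

>>> {"op": "drive_tool", "data": {
  "targets": [
    {"dp": [-8,0,0],"spin": 0,"grip": -1},
    {"dp": [-18,0,0],"spin": 0,"grip": -1},
    {"dp": [-25,0,0],"spin": 0,"grip": -1},
    {"dp": [-25,0,0],"spin": 0,"grip": -1},
    {"dp": [-20,0,0],"spin": 0,"grip": -1},
    {"dp": [-10,0,0],"spin": 0,"grip": -1},
    {"dp": [0,0,0],"spin": 0,"grip": -1}
  ]
}}

```text
t: 22.88
tool_pos: [0.6366, -0.1236, 0.1686]
tool_rot: [[-0.05, 0.985, -0.167], [0.005, -0.167, -0.986], [-0.999, -0.05, 0.003]]
force: [0.3, -0.4, -0.5]
opening: 0.033
```

```bash
python3 -c "
from h import *
to(.4697,.149,.165,-9.9)
im=r.capture('scene');cv2.imwrite('pics/s10.png',im[150:450,100:500,::-1])"
```

```text
t 22.88 pos [ 636.6 -123.6  168.6] yaw(y-axis) -0.168 open 33.0 F [ 0.3 -0.4 -0.5]
dp mm [  13.4 -209.6 -241. ] spin 0.005 tilt [-0.0502  0.005 ] q [-0.25  0.48  1.39 -0.01  1.32 -0.08]
```

View pics/s10.png

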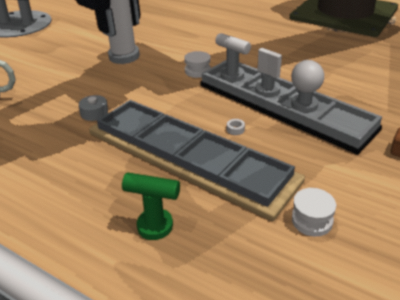

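>>> {"op": "drive_tool", "data": {
  "targets": [
    {"dp": [0,-9,-10],"spin": 0,"grip": -1},
    {"dp": [0,-17,-20],"spin": 0,"grip": -1},
    {"dp": [0,-22,-26],"spin": 0,"grip": -1},
    {"dp": [0,-23,-27],"spin": 0,"grip": -1},
    {"dp": [0,-23,-27],"spin": 0,"grip": -1},
    {"dp": [0,-23,-27],"spin": 0,"grip": -1},
    {"dp": [0,-23,-27],"spin": 0,"grip": -1},
    {"dp": [0,-21,-26],"spin": 0,"grip": -1},
    {"dp": [0,-18,-22],"spin": 0,"grip": -1},
    {"dp": [0,-12,-15],"spin": 0,"grip": -1},
    {"dp": [0,-6,-7],"spin": 0,"grip": -1},
    {"dp": [0,-2,-2],"spin": 0,"grip": -1},
    {"dp": [0,0,0],"spin": 0,"grip": -1}
  ]
}}

```text
t: 24.02
tool_pos: [0.4497, 0.1563, 0.1597]
tool_rot: [[-0.09, 0.981, -0.17], [0.005, -0.17, -0.985], [-0.996, -0.09, 0.01]]
force: [-0.3, -1.6, -1.5]
opening: 0.0329
```

```bash
python3 -c "
from h import *
to(.4697,.149,.058,-9.9)
im=r.capture('scene');cv2.imwrite('pics/s11.png',im[100:400,200:600,::-1])
"
```

```text
t 24.02 pos [449.7 156.3 159.7] yaw(y-axis) -0.172 open 32.9 F [-0.3 -1.6 -1.5]
dp mm [99.5 30.   2.8] spin 0.001 tilt [-0.0905  0.005 ] q [0.23 0.28 1.75 0.03 1.2  0.39]
```

View pics/s11.png

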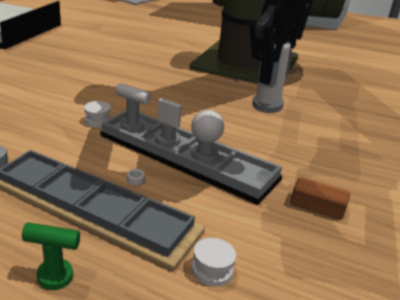

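>>> {"op": "drive_tool", "data": {
  "targets": [
    {"dp": [6,9,1],"spin": 0,"grip": -1},
    {"dp": [14,9,1],"spin": 0,"grip": -1},
    {"dp": [18,4,0],"spin": 0,"grip": -1},
    {"dp": [16,2,0],"spin": 0,"grip": -1},
    {"dp": [8,0,0],"spin": 0,"grip": -1},
    {"dp": [2,0,0],"spin": 0,"grip": -1},
    {"dp": [0,0,0],"spin": 0,"grip": -1}
  ]
}}

```text
t: 24.65
tool_pos: [0.4785, 0.1424, 0.0889]
tool_rot: [[-0.083, 0.98, -0.179], [0.004, -0.18, -0.984], [-0.997, -0.082, 0.011]]
force: [-0.4, 0.2, -1.7]
opening: 0.0331
```

```bash
python3 -c "
from h import *
to(.4717,.149,.059,-9.9)
"
```

```text
t 24.65 pos [478.5 142.4  88.9] yaw(y-axis) -0.181 open 33.1 F [-0.4  0.2 -1.7]
dp mm [30.4 -5.4 -5.6] spin -0.008 tilt [-0.0827  0.0035] q [0.19 0.4  1.79 0.02 1.04 0.36]
```

>>> {"op": "drive_tool", "data": {
  "targets": [
    {"dp": [2,-4,-4],"spin": 0,"grip": -1},
    {"dp": [6,-2,-3],"spin": 0,"grip": -1},
    {"dp": [7,0,0],"spin": 0,"grip": -1},
    {"dp": [6,0,0],"spin": 0,"grip": -1},
    {"dp": [2,0,0],"spin": 0,"grip": -1},
    {"dp": [0,0,0],"spin": 0,"grip": -1}
  ]
}}

```text
t: 25.15
tool_pos: [0.4736, 0.151, 0.0662]
tool_rot: [[-0.078, 0.98, -0.18], [0.004, -0.181, -0.984], [-0.997, -0.078, 0.01]]
force: [0.3, -0.2, -1.4]
opening: 0.0331
```

```bash
python3 -c "
from h import *
to(.4717,.149,.059,-9.9)
im=r.capture('scene');cv2.imwrite('pics/s12.png',cv2.resize(im[180:330,270:500,::-1],None,fx=3,fy=3))"
```

```text
t 25.15 pos [473.6 151.   66.2] yaw(y-axis) -0.182 open 33.1 F [ 0.3 -0.2 -1.4]
dp mm [ 7.3 -1.   2.2] spin -0.009 tilt [-0.0783  0.0044] q [0.21 0.42 1.82 0.02 0.97 0.38]
```

View pics/s12.png

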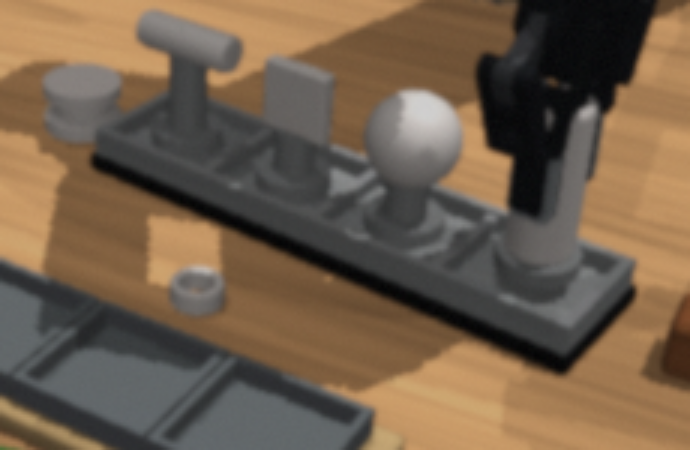

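>>> {"op": "drive_tool", "data": {
  "targets": [
    {"dp": [2,-0.5,1.5],"spin": 0,"grip": -1},
    {"dp": [2.5,0,0.5],"spin": 0,"grip": -1},
    {"dp": [1.5,0,0],"spin": 0,"grip": -1},
    {"dp": [0.5,0,0],"spin": 0,"grip": -1}
  ]
}}

```text
t: 25.53
tool_pos: [0.4727, 0.1492, 0.0601]
tool_rot: [[-0.077, 0.981, -0.18], [0.005, -0.18, -0.984], [-0.997, -0.076, 0.009]]
force: [-0.1, -0.5, -1.1]
opening: 0.0331
```

```bash
python3 -c "
from h import *
to(.4717,.149,.059,-9.9)"
```

```text
t 25.53 pos [472.7 149.2  60.1] yaw(y-axis) -0.181 open 33.1 F [-0.1 -0.5 -1.1]
dp mm [ 1.2 -0.8  0.4] spin -0.009 tilt [-0.0765  0.0046] q [0.21 0.43 1.83 0.02 0.95 0.37]
```

>>> {"op": "drive_tool", "data": {
  "targets": [
    {"dp": [1,-0.5,0],"spin": 0,"grip": -1},
    {"dp": [0.5,0,0],"spin": 0,"grip": -1},
    {"dp": [0.5,0,0],"spin": 0,"grip": -1}
  ]
}}

```text
t: 25.78
tool_pos: [0.4722, 0.1493, 0.0581]
tool_rot: [[-0.076, 0.981, -0.18], [0.005, -0.18, -0.984], [-0.997, -0.076, 0.009]]
force: [0.0, -0.7, -1.4]
opening: 0.0332
```

```bash
python3 -c "
from h import *
to(.4717,.149,.058,-9.9)"
```

```text
t 25.78 pos [472.2 149.3  58.1] yaw(y-axis) -0.182 open 33.2 F [ 0.  -0.7 -1.4]
dp mm [ 0.1 -0.5  0.3] spin -0.009 tilt [-0.0761  0.0048] q [0.21 0.43 1.84 0.02 0.95 0.37]
```

>>> {"op": "drive_tool", "data": {
  "targets": [
    {"dp": [0.6,0,0],"spin": 0,"grip": -1},
    {"dp": [0.6,0,0],"spin": 0,"grip": -1}
  ]
}}

```text
t: 25.95
tool_pos: [0.4722, 0.1493, 0.0573]
tool_rot: [[-0.076, 0.981, -0.18], [0.005, -0.18, -0.984], [-0.997, -0.075, 0.009]]
force: [-1.3, -1.0, 9.8]
opening: 0.0333
```

```bash
python3 -c "
from h import *
to(.4717,.149,.058,-9.9)"
```

```text
t 25.95 pos [472.2 149.3  57.3] yaw(y-axis) -0.182 open 33.3 F [-1.3 -1.   9.8]
dp mm [-0.6 -0.5  0.4] spin -0.009 tilt [-0.0758  0.0049] q [0.21 0.43 1.84 0.02 0.95 0.37]
```

>>> {"op": "drive_tool", "data": {
  "targets": [
    {"dp": [0,0,0],"spin": 0,"grip": 0},
    {"dp": [0,0,0],"spin": 0,"grip": 0.4},
    {"dp": [0,0,0],"spin": 0,"grip": 1},
    {"dp": [0,0,0],"spin": 0,"grip": 1},
    {"dp": [0,0,0],"spin": 0,"grip": 1},
    {"dp": [0,0,0],"spin": 0,"grip": 1},
    {"dp": [-10,-0.8,0],"spin": 0,"grip": 1},
    {"dp": [-20,-1.6,0],"spin": 0,"grip": 1},
    {"dp": [-25,-2,0],"spin": 0,"grip": 1},
    {"dp": [-25,-2,0],"spin": 0,"grip": 1},
    {"dp": [-25,-2,0],"spin": 0,"grip": 1},
    {"dp": [-15,-1,0],"spin": 0,"grip": 1}
  ]
}}

```text
t: 26.95
tool_pos: [0.4689, 0.1497, 0.1816]
tool_rot: [[-0.086, 0.98, -0.18], [0.003, -0.181, -0.984], [-0.996, -0.085, 0.013]]
force: [-0.2, 0.1, 0.0]
opening: 0.0853
```

```bash
python3 -c "
from h import *
to(.35,.45,.23,-9.9)
im=r.capture('scene');cv2.imwrite('pics/s13.png',cv2.resize(im[180:330,270:500,::-1],None,fx=3,fy=3))"
```

```text
t 26.95 pos [468.9 149.7 181.6] yaw(y-axis) -0.182 open 85.3 F [-0.2  0.1  0. ]
dp mm [ -37.2 -174.9 -273.3] spin -0.009 tilt [-0.0856  0.0028] q [0.21 0.28 1.69 0.02 1.26 0.38]
```

View pics/s13.png

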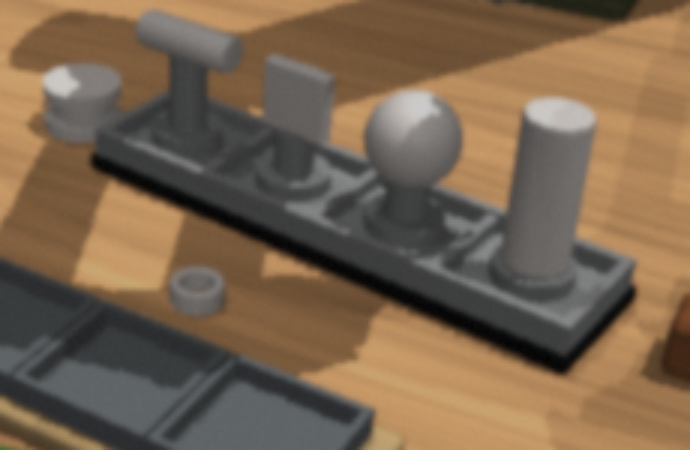

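All four are in the steel rack. I'll back away so the top camera can see them for a check.

>>> {"op": "drive_tool", "data": {
  "targets": [
    {"dp": [-10,-3,-10],"spin": 0,"grip": 1},
    {"dp": [-5,-6,-25],"spin": 0,"grip": 1},
    {"dp": [-3,-6,-35],"spin": 0,"grip": 1},
    {"dp": [-3,-6,-35],"spin": 0,"grip": 1},
    {"dp": [-3,-6,-35],"spin": 0,"grip": 1},
    {"dp": [-3,-6,-35],"spin": 0,"grip": 1},
    {"dp": [-3,-6,-35],"spin": 0,"grip": 1},
    {"dp": [0,-5,-30],"spin": 0,"grip": 1},
    {"dp": [0,0,-15],"spin": 0,"grip": 1},
    {"dp": [0,0,0],"spin": 0,"grip": 1}
  ]
}}

```text
t: 27.83
tool_pos: [0.4764, 0.4191, 0.2241]
tool_rot: [[-0.071, 0.98, -0.186], [0.008, -0.186, -0.983], [-0.997, -0.071, 0.006]]
force: [-0.7, 0.3, 0.3]
opening: 0.0853
```

```bash
python3 -c "
from h import *
st()
im=r.capture('top');cv2.imwrite('pics/t2.png',im[:,:,::-1])
cv2.imwrite('pics/t2c.png',cv2.resize(im[280:410,140:440,::-1],None,fx=2.66,fy=2.66,interpolation=cv2.INTER_CUBIC))"
```

```text
t 27.83 pos [476.4 419.1 224.1] yaw(y-axis) -0.187 open 85.3 F [-0.7  0.3  0.3]
```

View pics/t2c.png

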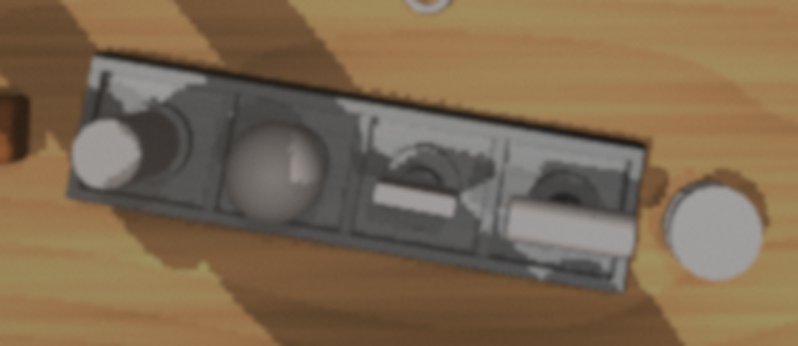

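```bash
python3 -c "
from h import *
c=np.array([.4511,.0426]);t=np.radians(80.07);yd=np.array([np.cos(t),np.sin(t)]);xd=np.array([yd[1],-yd[0]])
for n,u,v,z in [('post',105,152,.110),('ball',276,172,.069),('key',415,198,.088),('tbar',571,227,.079),('postfoot',153,143,.026)]:
    P=ray('top',[[140+u/2.66,280+v/2.66]],z)[0,:2]; print(n,'x %.1f y %.1f'%((P-c)@xd*1e3,(P-c)@yd*1e3))
"
```

```text
post x -1.1 y 108.8
ball x -1.4 y 34.7
key x -0.2 y -35.4
tbar x -2.2 y -111.6
postfoot x -2.3 y 106.5
```

Every grip measures well within tolerance, and the post's top and foot line up. Handing in.

```bash
python3 -c "
from h import *
st(); print(r.hand_in())"
```

```text
t 27.88 pos [475.9 417.8 224. ] yaw(y-axis) -0.187 open 85.8 F [ 0.3 -0.4  0.1]
the job is handed in; nothing more can be done
None
```

I moved all four grips into the steel rack in reverse order and handed the job in at 27.9 s. It reported no verdict. From the left, the full rack held T-bar, key, ball and post. The steel rack now holds post, ball, key and T-bar. The green T was not touched.

The last top-camera check gave these positions in the steel rack's frame:

| Grip | x (mm) | y (mm) | Target y (mm) |
|---|---|---|---|
| Post | -1.1 | 108.8 | 108 |
| Ball | -1.4 | 34.7 | 36 |
| Key | -0.2 | -35.4 | -36 |
| T-bar | -2.2 | -111.6 | -108 |

- **Upright and released:** All four looked upright in the last pictures. The post's top and foot agree to about 2 mm. The gripper was open and clear of everything.
- **Disagreements:** The wrist camera put each grip 2–3 mm farther along the jaw direction than the top camera did; I used values in between. The tool had tilted by about 0.08 rad by the last placement, so the post was slightly tilted when it touched down, but it stood upright once released.
- **Not measured:** I did not measure the grips' heights or speeds separately after release.

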